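Change a sloping clamp jig over to a shorter tube

TASK

Change the sloping clamp jig over to the shorter tube: take the long steel tube out of it and lay it flat on a free bit of the bench; then pull the index knob, move the stop to the hole closest to the screw jaw that still leaves the short square tube room to go in, and let the pin drop fully home there. Finally lay the short tube fully down in the seats of both jaws and let go. Leave the screw jaw as it is and do not push the other things about.

Things in the scene. Friction and masses are not known exactly. Their poses are not given: they have to be found in the camera images.
- knob (a point): Centre of the black round knob of the index plunger, 28 mm across, 20 mm tall, on the grey sliding stop. z is the knob's axis, square to the sloping bed (35 degrees from vertical, leaning to the robot side); x points up the slope, y along the rail towards the screw jaw. With the pin home its underside is 7 mm above an 18 mm wide collar and 17 mm above the flat top of the stop.
- plunger (a joint): Travel of the plunger along the knob's z axis, m: 0 = pin fully home in a hole; pull out (+) against a spring of 4.5 N, growing to 8.5 N at the end of travel, 0.013. From about 0.0095 the round-nosed 8 mm pin is clear of the holes; let go between two holes it stays at about 0.009.
- stop (a joint): Position of the sliding stop along the rail, m: 0 = the hole farthest from the screw jaw, where it starts; grows towards the screw jaw. Holes at 0, 0.016, 0.032, 0.048, 0.064, 0.08 and 0.096; the pin finds a hole from about 3 mm to either side. Slides with about 2 N when the pin is out, locked when it is in.
- stop_face (a point): Centre of the stop's flat face, on the axis of a seated tube. x up the slope, y along the rail towards the screw jaw (the face looks that way), z square off the bed. From the face a channel seat runs 30 mm along y: floor 12.5 mm below this point, side walls 30 mm apart, 9 mm high, above them flared to 16 mm. Between the two seats there is 20 mm or more of free depth below this point.
- jaw_face (a point): Centre of the flat face of the screw jaw, looking at the stop's face; same axes as stop_face. It has the same 30 mm channel seat, running along -y. The distance between the two face points is the room for the tube. Both jaws end 17 mm above these points. The jaw stays where its screw has left it.
- screw_jaw (a joint): How far the screw jaw is backed off, m, 0 to 0.022 (away from the stop); stiff, to be left alone. Measured level, the jig's feet reach 25 mm in front of the line through the two face points and its back 0.11 m behind it; along the rail the bed ends 44 mm behind the stop's starting face and 0.24 m ahead of it, with the screw's handle beyond.
- tube_center (a point): Centre of the short square steel tube, 100 mm long (x, both ends alike), 25 x 25 mm outside, about 0.16 kg; lies flat on the bench near the jig's front, z up. (The angle iron beside it is open on two sides.)
- angle_iron: Offcut of angle iron, 110 mm long (x), legs 30 mm; bystander. Origin: middle of its underside.
- spray_can: Spray can, 53 mm across, 178 mm high; bystander. Origin: underside.
- paste_tin: Flat round tin, 66 mm across, 26 mm high; bystander. Origin: underside.
- nut: Hexagon nut, 24 x 27 x 13 mm; bystander. Origin: underside.
- long_center (a point): Centre of the long square steel tube, 142 mm long (along y, both ends alike), 25 x 25 mm outside, about 0.23 kg; starts lying in both seats of the jig (fixed to the bench), z square off the slope. Bench is free for it in front of the stop end of the jig, some 0.45 m ahead of the robot and 0.38 m to its right; from 0.5 m to the right a wall shelf hangs over the bench, in the way of arms.
There are look-alikes about, which are no part of the job. What is shaped like the part that bears tube_center but yellow is not meant.

How it is judged:
By the outcome, as a careful person would: the job done as asked, in the order asked, and still so for the second after the job is handed in, with the robot touching nothing.
It also fails if it takes over 62 s, if anything falls off the work surface, if the arm or the gripper's body presses on something with over 40 N, if the wrist force passes 120 N, or if a joint passes its speed limit or range.

ROBOT

A 6-joint arm with a two-finger parallel gripper is mounted at the origin on a cart in front of the work surface, level with it; the furniture and walls round the work are solid. World frame = base frame: x ahead of the robot, y to its left, z up, the work surface at z = 0. Lengths are in m, angles in degrees, forces in N, time in s.
With the tool pointing down it reaches from about 0.25 to 0.8 m from the base axis. Payload 3.9 kg.
Tool frame: the origin (TCP) lies at the very end of the fingers, on their centre line; the grasp point (between the pads) lies 19 mm behind it (robot.pinch_z is the distance from the TCP to the grasp point, in m); z points along the fingers, y is the direction in which the jaws open and shut (so a half turn about z gives the same grasp; the last joint's range is limited). The gripper opens to 85 mm and grips with 20 to 120 N. Pads are 22 mm wide; open, the fingers measure 114 mm over their backs; the gripper's body (76 mm by 85 mm) begins 54 mm behind the grasp point. The pads swing forward as they close: fully open they stand 13 mm farther back than shut.
Start: joints at [69.557, 14.897, -7.913, 67.191, 0, 90], TCP at [0.183, 0.492, 0.231] pointing down, gripper open.
Joint ranges: [-159.42, 159.42], [-47.68, 98.78], [-73.54, 78.23], [-108.79, 121.32], [-90, 84.71], [-180, 180]. Speed limits (degrees/s): [147.25, 147.25, 180, 180, 180, 180].

INTERFACE

Orientations are given as [roll, pitch, yaw] about the fixed x, y, z axes, in that order (R = Rz(yaw) Ry(pitch) Rx(roll)).
In Python, from cell import robot gives the robot as it stands.
- The arm moves only by the tool play_rows, never from a script. Its argument "steps" is a list of rows, each a list of 4 numbers: the shift along the tool's x, y, z as a fraction of full scale, then the turn about the tool's z as a fraction of full scale. In form: [[dx, dy, dz, twist], ...]. A call has 1 to 5 rows; each row shifts and turns the commanded pose from where the row before left it, along the tool's axes as they then stand; what a row does not reach is not made up. Full scale, the value 1, is 6 cm for a shift and 90 degrees for a turn. A row lasts 1/8 s, in which the tool goes at most 62.5 mm and 10.7 degrees, less where a joint would pass 70% of its speed; a pose out of reach is approached as far as the arm can. A call with a number of a shift or a turn outside -1 to 1 is refused whole. A call with a gripper value outside its range is refused whole. "fingers" is the opening, from -1 (shut) to 1 (fully open), so that 0 is half open, set as the call begins (left out, the last holds). The fingers move at their own pace and stop on an object; "grip_force" is the grip in N (left out, the last holds). Time passes only in rows, so rows that do not move let the fingers close. It gives the time, the measured TCP pose, the force and the opening at its end, in the units of the state.
- robot.state(): the state, without advancing time (a new reading comes with each control period).
- robot.get_image(name): name is "side" or "top"; returns a dict with "pixels" (384x512x3 uint8, red, green, blue), "z_map" (384x512 float32, m along the optical axis (not along the pixel's ray), 0 where there is no reading), "mtx" (3x3 intrinsics, pixels), "dist" ([k1, k2, p1, p2, k3] as OpenCV has them; the pictures are not rectified), "extrinsics" (4x4, takes a point from world to camera coordinates). Camera axes: x right, y down, z forward; pixel columns grow to the right and rows downward; lengths in m; the calibration is good to about 2 mm. A picture is of the moment at which its call begins.
- robot.hand_in(): hands the job in, once; it reports no verdict.
The state is a dict: "time": time; "q": joint angles; "qvel": joint speeds; "joint_efforts": joint torques, N m; "tool_pos": TCP position; "tcp_rot": TCP orientation; "contact_force": force on the tool from outside, world axes, zero at the start; "ft_torque": the same for the moment, N m; "width": opening from 0.0 (shut) to 1.0 (fully open).
Only numpy, scipy, OpenCV 4.12 (cv2) and the standard library are available. Lean on these libraries where they do the work, as an engineer would, in place of code of your own. Each camera call takes 0.05 s, during which the arm holds its last target.

## Working session

There is one attempt and no reset: what is moved stays moved. The work goes in short steps, Python scripts to look and compute and a tool call to move; the robot and the scene stay as the last step left them, time stands still between calls to the robot, and variables do not carry over. Pictures are saved under pics/ and viewed, and the job is handed in when it is done.

Besides the shell and the picture viewer there is one more tool, called after "Emit:" as name(argument=value, ...) on one line, values as JSON. play_rows: Moves the arm, as the interface text tells. Its arguments: {"type":"object","properties":{"steps":{"type":"array"},"fingers":{"type":"number"},"grip_force":{"type":"number"}},"required":["steps"]}

```bash
ls; mkdir -p pics; python3 - <<'E'
from cell import robot
import cv2,numpy as np
print(robot.state())
print([a for a in dir(robot) if a[0]!='_'], robot.pinch_z)
for n in ("side","top"):
    d=robot.get_image(n); np.savez('%s0.npz'%n,**d)
    cv2.imwrite(f'pics/{n}0.png',cv2.cvtColor(d['pixels'],cv2.COLOR_RGB2BGR))
    print(n,d['mtx'],d['dist'],d['extrinsics'])
E
```

```text
pics
{'time': 0.0, 'q': array([ 6.95577370e+01,  1.49365187e+01, -7.98773693e+00,  6.71918001e+01,
       -2.84953294e-04,  9.00007603e+01]), 'qvel': array([-0.00760931,  0.02320224,  0.05539263,  0.07259526,  0.01083939,
       -0.069245  ]), 'joint_efforts': array([ 6.98646854e-04, -4.05676246e+01,  2.53922957e+01,  1.89776224e-02,
       -2.45045533e-05,  5.26611672e-06]), 'tool_pos': array([0.18311627, 0.49127078, 0.23044468]), 'tcp_rot': array([-1.79883944e+02,  2.86492759e-04,  1.59556977e+02]), 'contact_force': array([ 0.36133176,  0.38772756, -0.36849982]), 'ft_torque': array([0.03135562, 0.01129813, 0.01695932]), 'width': 1.0016996503046145}
['PlanningError', 'get_image', 'hand_in', 'pinch_z', 'state'] 0.0187
side [[417.38047051   0.         256.94279994]
 [  0.         417.38047051 187.4828671 ]
 [  0.           0.           1.        ]] [-0.12770488  0.          0.          0.          0.        ] [[ 0.52995206 -0.84787124  0.01628401 -0.49610544]
 [-0.5380462  -0.35101786 -0.76635027  0.25297581]
 [ 0.65548234  0.39736735 -0.64221654  0.66981282]
 [ 0.          0.          0.          1.        ]]
top [[346.66562958   0.         259.88389913]
 [  0.         346.66562958 187.54246986]
 [  0.           0.           1.        ]] [0.01068729 0.         0.         0.         0.        ] [[-0.01381048 -0.99989203  0.00501974 -0.24936718]
 [-0.99918225  0.01360954 -0.03807373  0.50783917]
 [ 0.0380013  -0.00554145 -0.99926232  0.9118765 ]
 [ 0.          0.          0.          1.        ]]
```

View pics/side0.png

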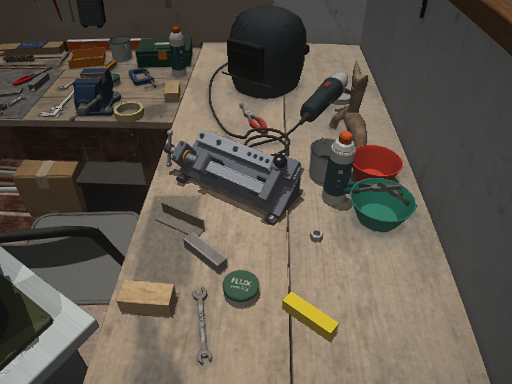

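View pics/top0.png

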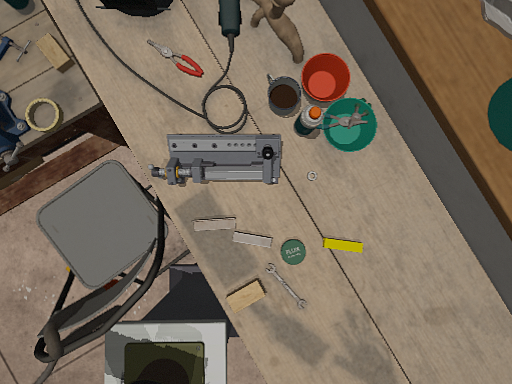

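```bash
cat > h.py <<'E'
import numpy as np,cv2
from scipy.spatial.transform import Rotation as Rn
def ld(f): return dict(np.load(f))
def grab(n,name):
    from cell import robot
    d=robot.get_image(n); np.savez(f'{name}.npz',**d); return d
def crop(d,u0,v0,u1,v1,k,fn):
    im=cv2.cvtColor(d['pixels'],cv2.COLOR_RGB2BGR)[v0:v1,u0:u1]
    im=cv2.resize(im,None,fx=k,fy=k,interpolation=cv2.INTER_CUBIC)
    for u in range((u0//10+1)*10,u1,10):
        cv2.line(im,(int((u-u0+.5)*k),0),(int((u-u0+.5)*k),4 if u%50 else 12),(0,0,255),1)
        if u%20==0: cv2.putText(im,str(u),(int((u-u0)*k)-8,20),0,.35,(0,0,255),1)
    for v in range((v0//10+1)*10,v1,10):
        cv2.line(im,(0,int((v-v0+.5)*k)),(4 if v%50 else 12,int((v-v0+.5)*k)),(0,0,255),1)
        if v%20==0: cv2.putText(im,str(v),(8,int((v-v0)*k)+4),0,.35,(0,0,255),1)
    cv2.imwrite(fn,im)
def cloud(d):
    z=d['z_map'];h,w=z.shape
    uv=np.stack(np.meshgrid(np.arange(w),np.arange(h)),-1).reshape(-1,1,2).astype(np.float64)
    n=cv2.undistortPoints(uv,d['mtx'],d['dist']).reshape(h,w,2)
    P=np.concatenate([n*z[...,None],z[...,None]],-1)
    E=d['extrinsics']; W=(P-E[:3,3])@E[:3,:3]
    W[z==0]=np.nan
    return W
def ray(d,u,v):
    n=cv2.undistortPoints(np.array([[[u,v]]],float),d['mtx'],d['dist'])[0,0]
    E=d['extrinsics'];R=E[:3,:3];c=-R.T@E[:3,3];r=R.T@np.array([n[0],n[1],1]);return c,r
def onplane(d,u,v,z0):
    c,r=ray(d,u,v);return c+r*(z0-c[2])/r[2]
def proj(d,P):
    E=d['extrinsics'];p=cv2.projectPoints(np.atleast_2d(np.array(P,float)),cv2.Rodrigues(E[:3,:3])[0],E[:3,3],d['mtx'],d['dist'])[0].reshape(-1,2);return p
E
python3 - <<'E'
from h import *
s=ld('side0.npz');t=ld('top0.npz')
crop(s,155,120,310,270,5,'pics/s1.png')
crop(t,145,125,290,255,5.4,'pics/t1.png')
W=cloud(t)
for (u,v) in [(252,239),(215,222),(293,251),(342,245),(312,176),(268,154),(230,150),(225,173)]: print((u,v),W[v,u].round(4))
W=cloud(s)
for (u,v) in [(205,250),(280,158),(230,175),(250,155)]: print((u,v),W[v,u].round(4))
E
```

```text
(252, 239) [ 0.3702 -0.2339  0.0257]
(215, 222) [ 0.4143 -0.1354  0.0038]
(293, 251) [ 0.3375 -0.3401  0.0247]
(342, 245) [ 0.3514 -0.4676  0.0261]
(312, 176) [ 0.5341 -0.3975 -0.0016]
(268, 154) [ 0.5779 -0.2756  0.1276]
(230, 150) [ 0.5958 -0.1833  0.0773]
(225, 173) [ 0.5391 -0.1701  0.0748]
(205, 250) [ 0.3665 -0.2376  0.0245]
(280, 158) [ 0.5828 -0.2746  0.1262]
(230, 175) [ 0.5324 -0.1825  0.0749]
(250, 155) [ 0.6056 -0.1866  0.0857]
```

View pics/s1.png

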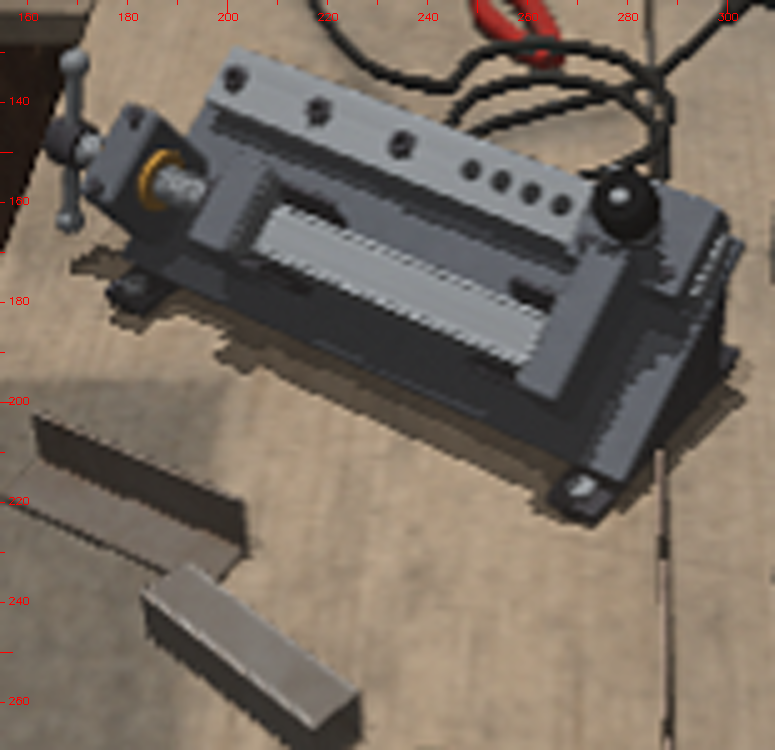

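View pics/t1.png

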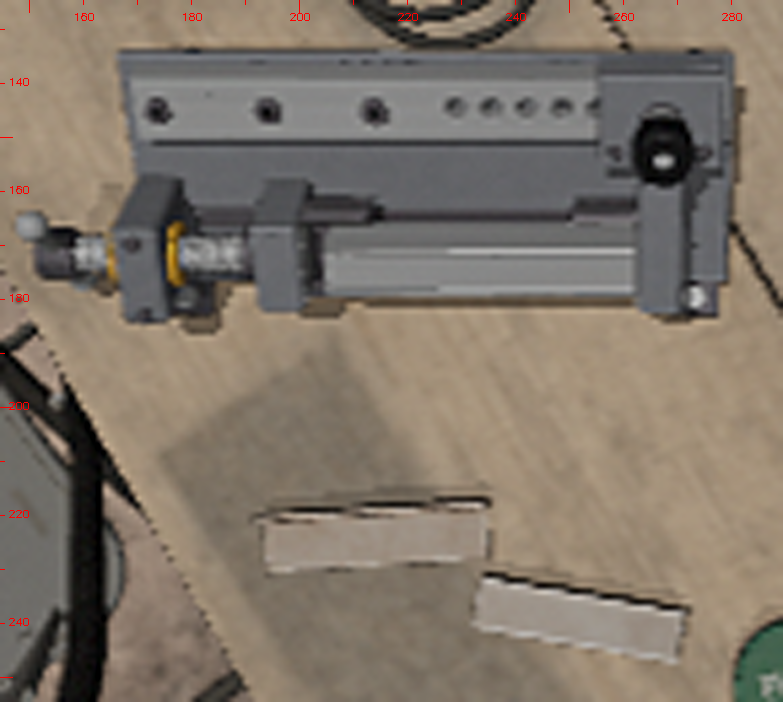

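```bash
python3 - <<'E'
from h import *
s=ld('side0.npz');t=ld('top0.npz')
for nm,d,pts in (('side',s,[(213,162),(208,168),(260,189),(264,180),(240,172),(225,170)]),('top',t,[(206,172),(262,172),(230,173),(206,177),(261,177),(235,165),(235,169)])):
    W=cloud(d)
    for u,v in pts: print(nm,u,v,W[v,u].round(4))
# profiles in x-z plane at several y
for nm,d in (('top',t),('side',s)):
    W=cloud(d).reshape(-1,3)
    for y0 in (-0.19,-0.23,-0.255,-0.12):
        m=(abs(W[:,1]-y0)<.0025)&(W[:,0]>.46)&(W[:,0]<.68)&(W[:,2]<.2)
        P=W[m];P=P[np.argsort(P[:,0])]
        print(nm,y0,[(int(round(p[0]*1e3)),int(round(p[2]*1e3))) for p in P][::2])
E
```

```text
side 213 162 [ 0.5443 -0.1285  0.0806]
side 208 168 [ 0.5313 -0.1236  0.0701]
side 260 189 [ 0.5295 -0.2603  0.0735]
side 264 180 [ 0.5567 -0.2533  0.076 ]
side 240 172 [ 0.5795 -0.1766  0.05  ]
side 225 170 [ 0.5378 -0.1655  0.0779]
top 206 172 [ 0.5417 -0.124   0.0805]
top 262 172 [ 0.5413 -0.2619  0.064 ]
top 230 173 [ 0.5385 -0.1829  0.0806]
top 206 177 [ 0.5301 -0.1225  0.0712]
top 261 177 [ 0.5283 -0.2591  0.0711]
top 235 165 [ 0.5625 -0.1926  0.038 ]
top 235 169 [ 0.5487 -0.195   0.0752]
top -0.19 [(461, 0), (464, -3), (467, -1), (469, -3), (472, 0), (475, 0), (478, -1), (480, 0), (483, 1), (486, -1), (488, -1), (491, -2), (494, -1), (496, -4), (499, -3), (502, -2), (505, -3), (507, 1), (510, -2), (513, -3), (515, -1), (518, -3), (521, -2), (523, -3), (524, 67), (526, -1), (527, 68), (529, 73), (532, 72), (534, 73), (536, 77), (539, 76), (541, 76), (543, 80), (546, 79), (549, 75), (552, 71), (555, 64), (558, 62), (565, 40), (568, 40), (570, 42), (572, 44), (575, 45), (577, 50), (579, 50), (581, 53), (584, 53), (586, 54), (589, 55), (591, 58), (593, 60), (595, 62), (596, 60), (
[... 5525 characters left out ...]
7, -1), (479, 0), (484, -1), (486, -2), (489, -2), (490, 0), (493, 1), (497, 0), (503, -2), (506, -1), (508, 0), (512, 0), (514, 1), (517, -3), (519, 1), (520, 1), (525, 57), (526, 54), (527, 58), (529, 67), (530, -2), (531, 57), (532, 71), (535, 1), (538, 21), (538, 72), (539, 78), (539, 14), (542, 21), (543, 24), (543, 0), (545, 25), (547, -1), (548, -1), (550, 28), (559, 81), (559, 79), (560, 74), (560, 81), (563, 80), (587, 57), (590, 57), (594, 58), (594, 58), (596, 63), (598, 78), (599, 73), (600, 63), (600, 62), (601, 65), (602, 82), (604, 65), (605, 81), (605, 83), (607, 85), (610, 85), (611, 88), (612, 89), (615, 89), (617, 92), (619, 91), (621, 93), (622, 95), (679, 74), (680, 66)]
```

```bash
cat >> h.py <<'E'
def plan(p,yaw,force=True):
    from cell import robot
    s=robot.state();R=Rn.from_euler('xyz',s['tcp_rot'],degrees=True).as_matrix()
    d=R.T@(np.array(p)-s['tool_pos'])
    cy=s['tcp_rot'][2]; tw=-((yaw-cy+180)%360-180)
    print('t',round(s['time'],2),'pos',s['tool_pos'].round(4),'rot',s['tcp_rot'].round(1),'q',s['q'].round(0),'F',s['contact_force'].round(1),'w',round(s['width']*85,1))
    print('shift frac (in present tool axes)',(d/.06).round(3),'twist frac',round(tw/90,3))
E
python3 - <<'E'
from h import *
s=ld('side0.npz');t=ld('top0.npz')
n35=np.array([-np.sin(np.radians(35)),0,np.cos(np.radians(35))])
for nm,d in (('side',s),('top',t)):
    W=cloud(d)
    for lab,lo,hi,x0,x1,z0,z1 in (('tubetop',-.25,-.14,.527,.542,.06,.09),('railtop',-.23,-.06,.601,.617,.07,.1),('short',-.275,-.195,.355,.385,.018,.03),('bench',-.45,-.30,.42,.48,-.01,.01)):
        m=(W[...,1]>lo)&(W[...,1]<hi)&(W[...,0]>x0)&(W[...,0]<x1)&(W[...,2]>z0)&(W[...,2]<z1)
        P=W[m];c=P.mean(0);v=np.linalg.svd(P-c)[2][2];v*=np.sign(v[2])
        print(nm,lab,m.sum(),c.round(4),v.round(3),np.degrees(np.arccos(v[2])).round(1))
# edges by triangulating rays with planes: use top image edges of short tube at z=.025
crop(t,180,215,310,265,6,'pics/t2.png'); crop(s,170,225,240,280,8,'pics/s2.png')
crop(t,250,125,290,190,10,'pics/t3.png'); crop(s,250,150,312,215,10,'pics/s3.png'); crop(t,190,150,230,190,12,'pics/t4.png')
E
```

```text
side tubetop 390 [ 0.5342 -0.1967  0.0746] [-0.662  0.009  0.75 ] 41.4
side railtop 544 [ 0.609  -0.1482  0.086 ] [-0.679 -0.006  0.734] 42.8
side short 418 [ 0.3685 -0.2348  0.0246] [-0.046  0.01   0.999] 2.7
side bench 1729 [ 0.4494 -0.3776 -0.0013] [-0.001  0.005  1.   ] 0.3
top tubetop 283 [ 0.5347 -0.1932  0.075 ] [-0.602  0.012  0.799] 37.0
top railtop 498 [ 0.6091 -0.1434  0.0857] [-0.706 -0.011  0.708] 44.9
top short 271 [ 0.3697 -0.2342  0.0252] [ 0.024 -0.009  1.   ] 1.4
top bench 1206 [ 0.4499 -0.376  -0.0011] [-0.002  0.001  1.   ] 0.1
```

View pics/t2.png

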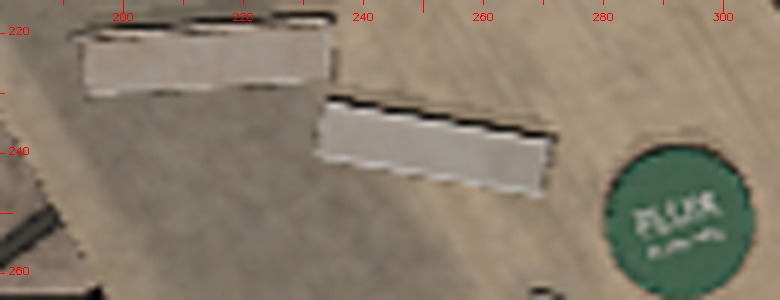

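View pics/t3.png

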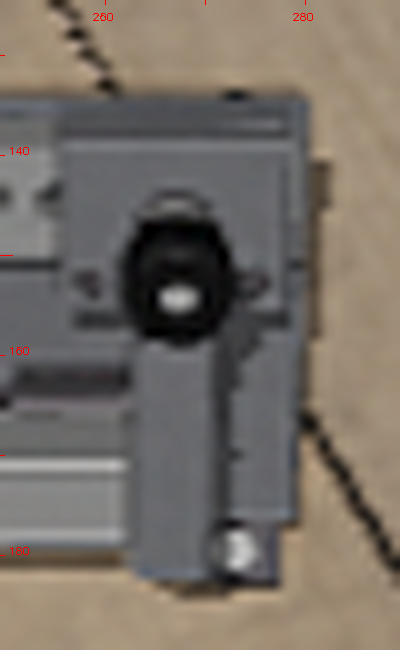

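View pics/s3.png

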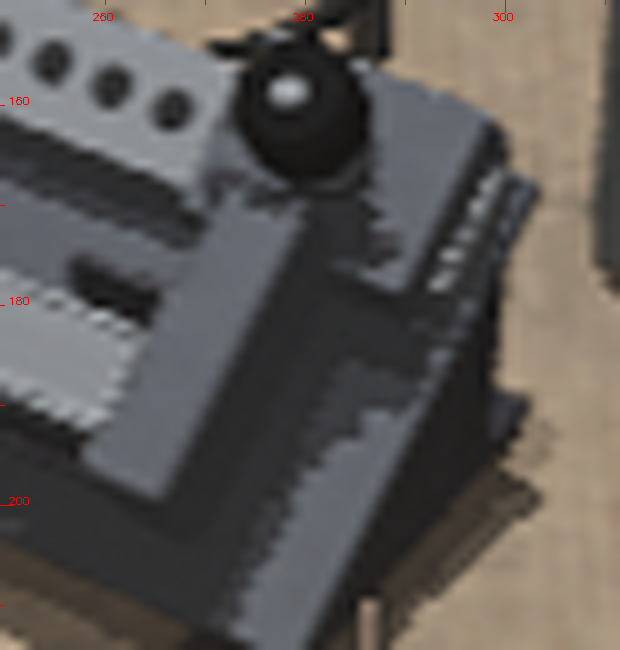

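View pics/t4.png

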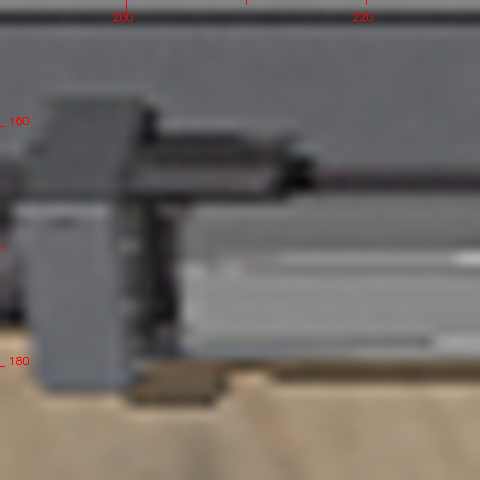

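```bash
python3 - <<'E'
from h import *
s=ld('side0.npz');t=ld('top0.npz')
a=np.radians(35);n=np.array([-np.sin(a),0,np.cos(a)]);C=np.array([.5415,-.19,.0641])
def pl(d,u,v,off):
    c,r=ray(d,u,v);k=((C+n*off-c)@n)/(r@n);return c+k*r
print('jaw top edge',[pl(t,u,v,17).round(4) if 0 else pl(t,u,v,.017).round(4) for u,v in ((199.9,168),(200.2,175),(200.6,181))])
print('stop top edge',[pl(t,u,v,.017).round(4) for u,v in ((262.6,165),(262.2,172),(262.1,180))])
print('stop side view edge',[pl(s,u,v,.017).round(4) for u,v in ((269.3,170),(257.5,195))])
print('tube ends top view',[pl(t,u,v,.0125).round(4) for u,v in ((205,172),(204.8,178))])
# knob
W=cloud(t);m=np.zeros(W.shape[:2],bool)
P=W[145:162,260:275].reshape(-1,3);px=t['pixels'][145:162,260:275].reshape(-1,3).max(1)
Q=P[px<45];print('knob top cloud',len(Q),np.nanmedian(Q,0).round(4)); 
h=(Q-C)@n; print('heights over axis',np.percentile(h,[5,25,50,75,95]).round(4))
Q=Q[h>np.percentile(h,60)];print(Q.mean(0).round(4), ((Q.min(0)+Q.max(0))/2).round(4))
W=cloud(s)
P=W[150:171,270:290].reshape(-1,3);px=s['pixels'][150:171,270:290].reshape(-1,3).max(1)
Q=P[px<45];h=(Q-C)@n;print('side heights',np.percentile(h,[5,25,50,75,95]).round(4));Q=Q[h>np.percentile(h,50)];print(Q.mean(0).round(4))
# short tube corners at z=.025
q=[onplane(t,u,v,.025)[:2].round(4) for u,v in ((234,230.5),(271.5,236.8),(270,246.3),(232.4,239.8))]
print('short',q,np.mean(q,0), 'dir',np.degrees(np.arctan2(*( (np.array(q[1])-q[0])[[0,1]]))), np.linalg.norm(q[1]-q[0]),np.linalg.norm(q[1]-q[2]))
E
```

```text
jaw top edge [array([ 0.5508, -0.1109,  0.0913]), array([ 0.5346, -0.1096,  0.08  ]), array([ 0.5204, -0.1088,  0.0701])]
stop top edge [array([ 0.5557, -0.2632,  0.0948]), array([ 0.5397, -0.2621,  0.0836]), array([ 0.5208, -0.2618,  0.0704])]
stop side view edge [array([ 0.5644, -0.2608,  0.1009]), array([ 0.5165, -0.2623,  0.0674])]
tube ends top view [array([ 0.5419, -0.1214,  0.0796]), array([ 0.5277, -0.1192,  0.0697])]
knob top cloud 110 [ 0.5824 -0.2737  0.1258]
heights over axis [0.0139 0.0259 0.0287 0.0302 0.0314]
[ 0.578  -0.2724  0.127 ] [ 0.5779 -0.2722  0.1268]
side heights [nan nan nan nan nan]
[nan nan nan]
short [array([ 0.3928, -0.1873]), array([ 0.3751, -0.2847]), array([ 0.3506, -0.2804]), array([ 0.3688, -0.1829])] [ 0.371825 -0.233825] dir -169.7003302369945 0.09899520190393069 0.02487448491929026<stdin>:18: RuntimeWarning: Mean of empty slice.
  ret = um.true_divide(
```

View pics/s2.png

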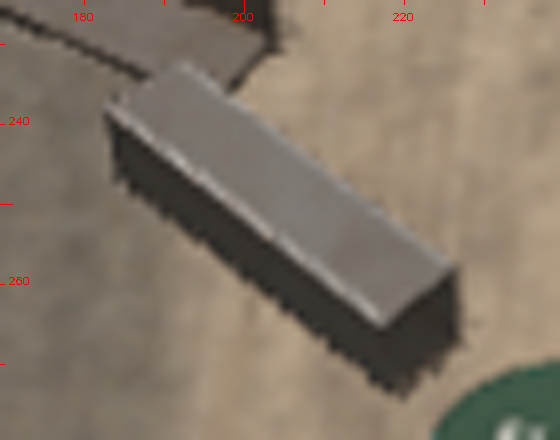

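```bash
python3 - <<'E'
from h import *
from scipy.optimize import least_squares
s=ld('side0.npz');t=ld('top0.npz')
a=np.radians(35);yw=np.radians(-.8);Rz=Rn.from_euler('z',yw).as_matrix()
n=Rz@np.array([-np.sin(a),0,np.cos(a)]);X=Rz@np.array([np.cos(a),0,np.sin(a)]);Y=Rz@np.array([0,1,0])
th=np.linspace(0,2*np.pi,60)
def bb(d,K):
    P=[K+o*n+.014*(np.cos(q)*X+np.sin(q)*Y) for o in (-.01,.01) for q in th]
    p=proj(d,P);return np.r_[p.min(0),p.max(0)]
ob=[]
for d,(u0,v0,u1,v1) in ((t,(255,140,280,165)),(s,(266,148,294,174))):
    m=(d['pixels'][v0:v1,u0:u1].max(2)<60).astype(np.uint8)
    nn,l,st,_=cv2.connectedComponentsWithStats(m);i=1+np.argmax(st[1:,4]);x,y,w,h,A=st[i]
    ob.append(np.r_[u0+x-.5,v0+y-.5,u0+x+w-.5,v0+y+h-.5]);print(ob[-1],A)
obs=[np.array([261.5,145.8,273,159]),np.array([273,153,286.2,167.8])]
for sets in ((0,),(1,),(0,1)):
    f=lambda K:np.concatenate([bb((t,s)[i],K)-obs[i] for i in sets])
    r=least_squares(f,[.578,-.273,.12]);print(sets,r.x.round(4),r.fun.round(1))
E
```

```text
[257.5 145.5 276.5 164.5] 137
[270.5 147.5 288.5 173.5] 250
(0,) [ 0.5918 -0.2759  0.0552] [ 0.2 -0.1 -0.2  0.1]
(1,) [ 0.6623 -0.2328  0.0544] [-0.3  0.2  0.3 -0.2]
(0, 1) [ 0.583  -0.274   0.1195] [-0.3 -0.7  0.3  0.6 -1.2 -0.6  1.1  0.7]
```

```bash
python3 -c "
from h import *
plan([.5415,-.191,.16],89.2)"
```

```text
t 0.1 pos [0.1832 0.4914 0.2306] rot [-179.9    0.   159.6] q [70. 15. -8. 67. -0. 90.] F [ 0.6  0.4 -0.2] w 85.0
shift frac (in present tool axes) [-9.569 -8.569  1.191] twist frac 0.782
```

Emit:
play_rows(steps=[[-0.4,-0.35,0,0],[-0.74,-0.66,0,0],[-0.74,-0.66,0,0],[-0.74,-0.66,0,0],[-0.74,-0.66,0,0]], fingers=0.27, grip_force=30)

```text
time: 0.72
tool_pos: [0.31, 0.2516, 0.2311]
tcp_rot: [-180.0, 0.0, 159.6]
contact_force: [1.1, -1.0, 0.3]
width: 0.633
```

Emit:
play_rows(steps=[[-0.74,-0.66,0,0],[-0.74,-0.66,0,0],[-0.74,-0.66,0,0],[-0.74,-0.66,0,0],[-0.74,-0.66,0,0]])

```text
time: 1.35
tool_pos: [0.4489, -0.0116, 0.2311]
tcp_rot: [180.0, -0.0, 159.5]
contact_force: [0.1, 1.0, -0.7]
width: 0.637
```

```bash
python3 -c "
from h import *
plan([.5415,-.191,.16],89.2)"
```

```text
t 1.35 pos [ 0.4489 -0.0116  0.2311] rot [180.   -0.  159.5] q [ -1.   7. -18.  65.   0.  19.] F [ 0.1  1.  -0.7] w 54.1
shift frac (in present tool axes) [-2.492 -2.262  1.184] twist frac 0.782
```

Emit:
play_rows(steps=[[-0.7,-0.6,0,0],[-0.7,-0.6,0,0],[-0.7,-0.6,0,0],[0,0,0.3,0.116],[0,0,0.3,0.116]])

```text
time: 1.98
tool_pos: [0.5288, -0.1558, 0.1942]
tcp_rot: [-180.0, -0.1, 138.2]
contact_force: [-0.2, 0.1, 1.1]
width: 0.637
```

Emit:
play_rows(steps=[[0,0,0,0.116],[0,0,0.2,0.116],[0,0,0.2,0.116],[0,0,0,0.116],[0,0,0,0.086]])

```text
time: 2.6
tool_pos: [0.5282, -0.1547, 0.1705]
tcp_rot: [-179.9, -0.0, 88.9]
contact_force: [-0.7, 0.6, 0.5]
width: 0.636
```

```bash
python3 -c "
from h import *
plan([.5415,-.191,.052],89.2)
d=grab('side','side1');crop(d,150,60,330,260,3.8,'pics/s4.png')"
```

```text
t 2.6 pos [ 0.5282 -0.1547  0.1705] rot [-179.9   -0.    88.9] q [-16.  19. -11.  60.   0.  75.] F [-0.7  0.6  0.5] w 54.0
shift frac (in present tool axes) [-0.602  0.237  1.974] twist frac -0.003
```

View pics/s4.png

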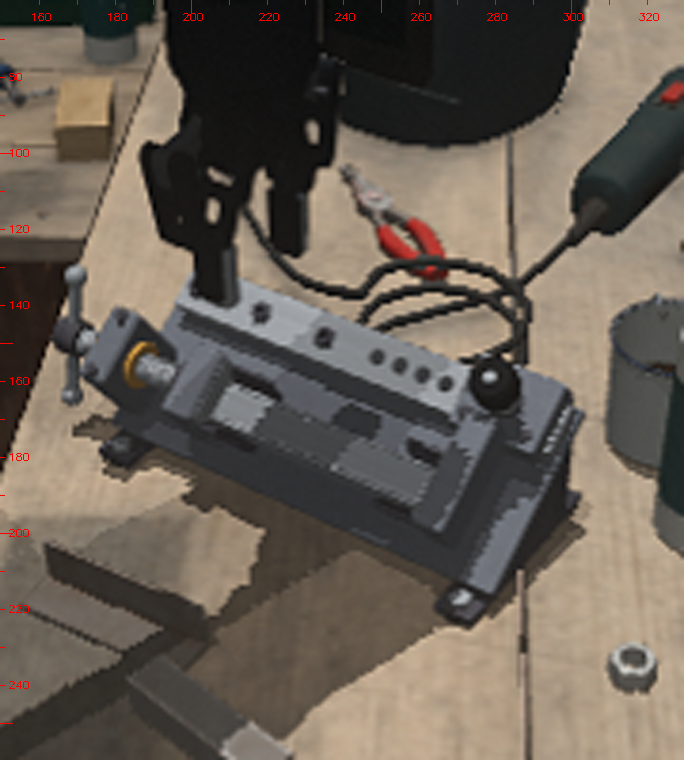

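```bash
python3 -c "
from h import *
d=ld('side1.npz');W=cloud(d)
for h in(0,.004,.008): print(h,proj(d,[[.528-.027,-.155+o,.1705+h] for o in(-.011,.011)]+[[.528-.041,-.155+o,.1705+h] for o in(-.011,.011)]).round(1).tolist())
for v in range(125,142,3): print(v,[W[v,u].round(3).tolist() for u in (203,206,209,211)])
"
```

```text
0 [[212.9, 142.5], [204.1, 139.1], [208.6, 145.8], [199.7, 142.4]]
0.004 [[212.8, 140.8], [203.9, 137.4], [208.5, 144.1], [199.6, 140.7]]
0.008 [[212.7, 139.1], [203.8, 135.8], [208.4, 142.4], [199.5, 139.0]]
125 [[0.475, -0.165, 0.224], [0.489, -0.161, 0.215], [0.491, -0.167, 0.216], [0.501, -0.164, 0.21]]
128 [[0.492, -0.151, 0.204], [0.489, -0.161, 0.209], [0.495, -0.163, 0.206], [0.499, -0.165, 0.205]]
131 [[0.489, -0.153, 0.199], [0.489, -0.161, 0.202], [0.498, -0.161, 0.197], [0.497, -0.166, 0.2]]
134 [[0.491, -0.15, 0.19], [0.488, -0.16, 0.195], [0.496, -0.162, 0.192], [0.498, -0.165, 0.192]]
137 [[0.491, -0.15, 0.183], [0.489, -0.159, 0.188], [0.495, -0.162, 0.185], [0.496, -0.166, 0.186]]
140 [[0.603, -0.055, 0.079], [0.602, -0.065, 0.084], [0.495, -0.161, 0.178], [0.497, -0.165, 0.178]]
```

Emit:
play_rows(steps=[[-0.3,0.12,0,0],[-0.3,0.12,0.3,0],[0,0,0.5,0],[0,0,0.5,0],[0,0,0,0]])

```text
time: 3.28
tool_pos: [0.5402, -0.1914, 0.0897]
tcp_rot: [-179.6, -0.1, 89.2]
contact_force: [-0.6, 0.1, -0.1]
width: 0.636
```

```bash
python3 -c "
from h import *
plan([.5415,-.191,.048],89.2)"
```

```text
t 3.27 pos [ 0.5402 -0.1914  0.0897] rot [-1.796e+02 -1.000e-01  8.920e+01] q [-20.  25. -15.  51.  -0.  71.] F [-0.6  0.1 -0.1] w 54.1
shift frac (in present tool axes) [0.006 0.026 0.695] twist frac -0.001
```

Emit:
play_rows(steps=[[0,0.03,0.3,0],[0,0,0.2,0],[0,0,0.2,0],[0,0,0,0],[0,0,0,0]])

```text
time: 3.9
tool_pos: [0.5448, -0.1912, 0.0517]
tcp_rot: [180.0, 0.0, 89.2]
contact_force: [-0.5, -0.1, -0.3]
width: 0.63
```

Emit:
play_rows(steps=[[0,0,0,0],[0,0,0,0],[0,0,0,0],[0,0,0,0]], fingers=-0.9, grip_force=30)

```text
time: 4.4
tool_pos: [0.541, -0.1911, 0.0519]
tcp_rot: [-179.7, 0.0, 89.1]
contact_force: [-7.8, -1.3, 7.4]
width: 0.386
```

```bash
python3 -c "
from h import *
plan([.5415,-.191,.12],89.2)
d=grab('side','side2');crop(d,150,60,330,260,3.8,'pics/s5.png')"
```

```text
t 4.4 pos [ 0.541  -0.1911  0.0519] rot [-179.7    0.    89.1] q [-19.  27. -18.  45.  -0.  71.] F [-7.8 -1.3  7.4] w 32.8
shift frac (in present tool axes) [ 1.000e-03  1.000e-03 -1.134e+00] twist frac -0.001
```

View pics/s5.png

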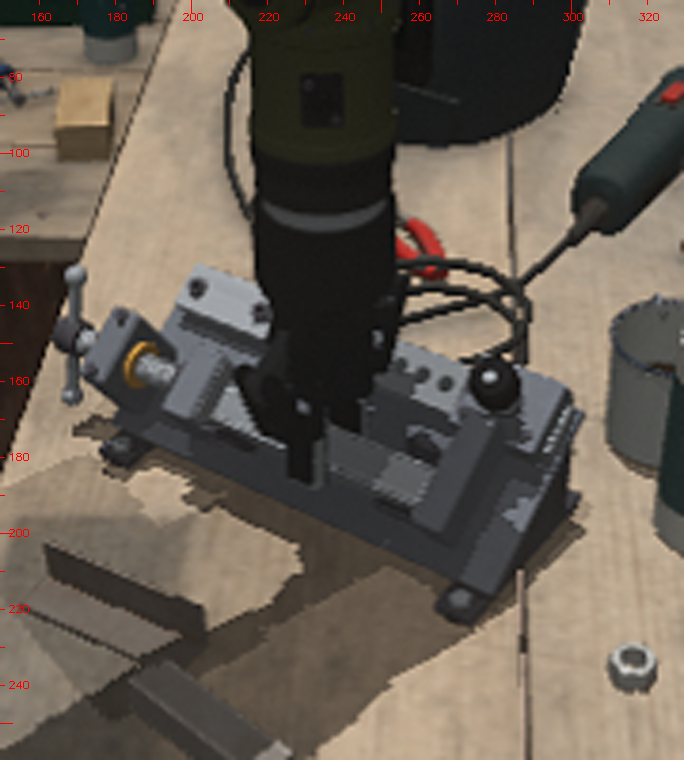

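Emit:
play_rows(steps=[[0,0,0,0],[0,0,-0.1,0],[0,0,-0.15,0],[0,0,-0.15,0],[0,0,0,0]], grip_force=45)

```text
time: 5.08
tool_pos: [0.547, -0.1916, 0.0768]
tcp_rot: [179.7, 0.1, 89.2]
contact_force: [1.1, -0.6, -2.4]
width: 0.372
```

```bash
python3 -c "
from h import *
plan([.5415,-.191,.12],89.2)
d=grab('side','side3');crop(d,150,60,330,260,3.8,'pics/s6.png')"
```

```text
t 5.08 pos [ 0.547  -0.1916  0.0768] rot [1.797e+02 1.000e-01 8.920e+01] q [-19.  26. -16.  48.   0.  71.] F [ 1.1 -0.6 -2.4] w 31.6
shift frac (in present tool axes) [ 0.008 -0.088 -0.72 ] twist frac -0.0
```

View pics/s6.png

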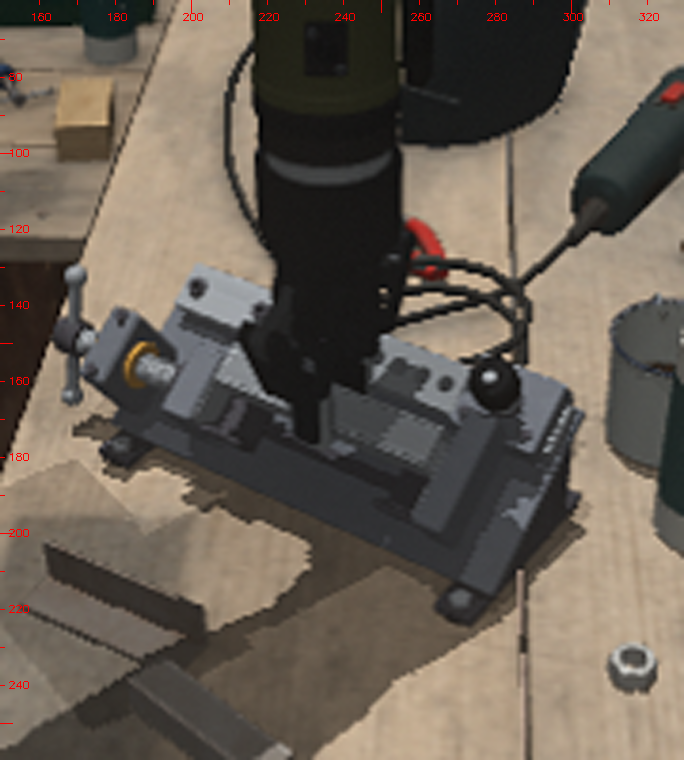

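Emit:
play_rows(steps=[[0,0,-0.3,0],[0,0,-0.5,0],[0,0,-0.5,0],[0,-0.3,0,0],[0,-0.5,0,0]])

```text
time: 5.75
tool_pos: [0.4989, -0.191, 0.1546]
tcp_rot: [179.7, 0.1, 89.2]
contact_force: [-1.5, 0.4, -2.8]
width: 0.369
```

Emit:
play_rows(steps=[[-0.3,-0.5,0,0],[-0.6,-0.4,0,0],[-0.7,0,0,0],[-0.7,0,0,0],[-0.6,0,0,0]])

```text
time: 6.38
tool_pos: [0.4412, -0.366, 0.1542]
tcp_rot: [179.8, 0.1, 89.2]
contact_force: [1.4, 0.5, -3.1]
width: 0.371
```

```bash
python3 -c "
from h import *
plan([.45,-.385,.05],89.2)
d=grab('side','side4');crop(d,200,100,440,360,3,'pics/s7.png')"
```

```text
t 6.38 pos [ 0.4412 -0.366   0.1542] rot [1.798e+02 1.000e-01 8.920e+01] q [-40.  22. -10.  58.   0.  51.] F [ 1.4  0.5 -3.1] w 31.5
shift frac (in present tool axes) [-0.312  0.146  1.737] twist frac -0.0
```

View pics/s7.png

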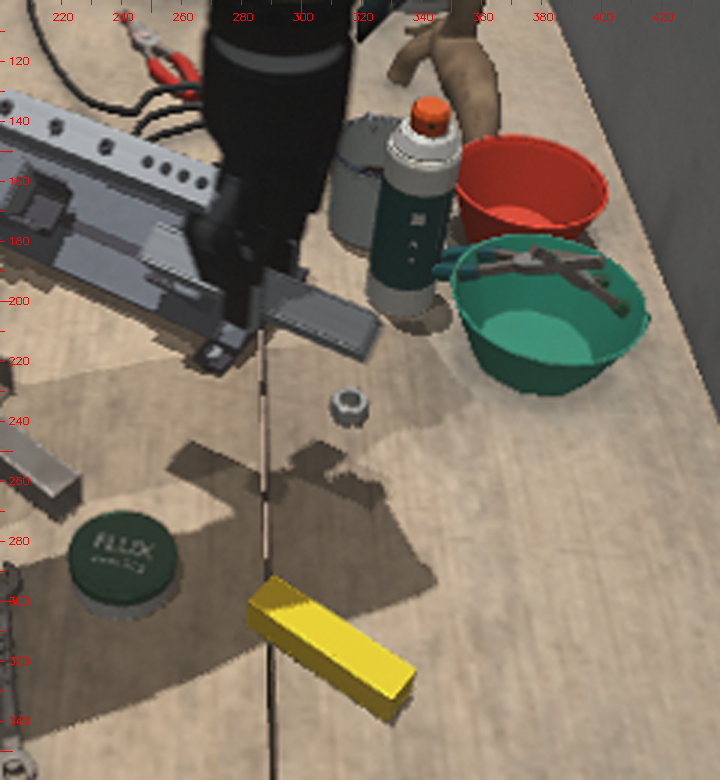

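Emit:
play_rows(steps=[[-0.31,0.14,0.4,0],[0,0,0.7,0],[0,0,0.7,0],[0,0,0.3,0],[0,0,0.1,0]])

```text
time: 7.05
tool_pos: [0.4483, -0.382, 0.0203]
tcp_rot: [-180.0, -0.0, 89.2]
contact_force: [0.2, 0.1, -2.5]
width: 0.367
```

Emit:
play_rows(steps=[[0,0,0.1,0],[0,0,0.05,0],[0,0,0,0],[0,0,0,0]])

```text
time: 7.55
tool_pos: [0.4485, -0.3827, 0.0129]
tcp_rot: [179.9, 0.0, 89.2]
contact_force: [-0.6, 0.6, -2.3]
width: 0.372
```

```bash
python3 -c "
from h import *
plan([.45,-.385,.005],89.2)
d=grab('side','side5');crop(d,200,160,400,330,3.8,'pics/s8.png')"
```

```text
t 7.55 pos [ 0.4485 -0.3827  0.0129] rot [179.9   0.   89.2] q [-40.  31. -18.  41.  -0.  50.] F [-0.6  0.6 -2.3] w 31.6
shift frac (in present tool axes) [-0.038  0.025  0.132] twist frac -0.0
```

View pics/s8.png

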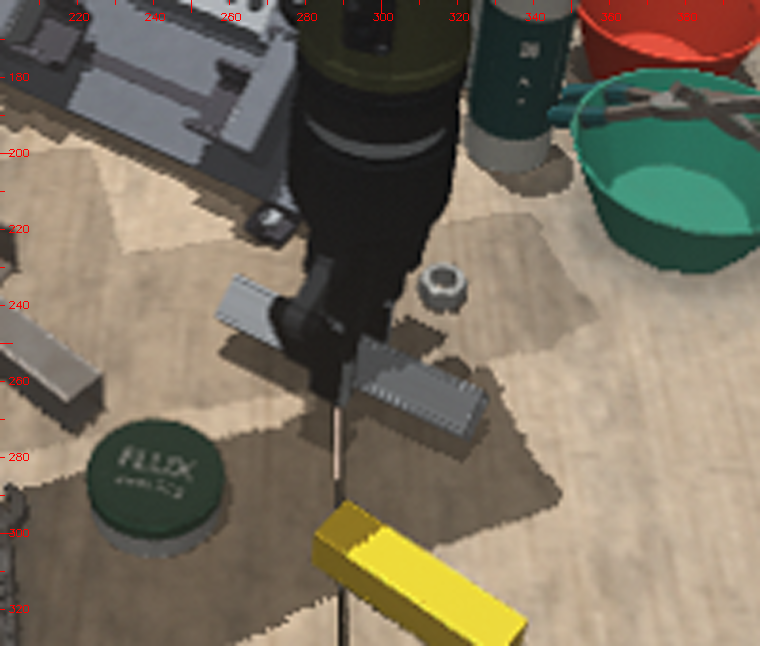

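Lower the remaining few mm carefully, then open slightly.

Emit:
play_rows(steps=[[0,0,0.06,0],[0,0,0.06,0],[0,0,0,0]])

```text
time: 7.98
tool_pos: [0.4483, -0.3824, 0.0055]
tcp_rot: [180.0, 0.0, 89.2]
contact_force: [-0.6, 0.9, 2.7]
width: 0.369
```

Emit:
play_rows(steps=[[0,0,0.03,0],[0,0,0.03,0],[0,0,0,0]])

```text
time: 8.35
tool_pos: [0.4484, -0.3825, 0.0051]
tcp_rot: [179.9, 0.1, 89.2]
contact_force: [-5.7, 5.9, 22.7]
width: 0.375
```

Emit:
play_rows(steps=[[0,0,-0.04,0],[0,0,0,0],[0,0,0,0]], fingers=0.05)

```text
time: 8.72
tool_pos: [0.448, -0.3823, 0.0034]
tcp_rot: [-180.0, -0.0, 89.2]
contact_force: [0.4, -0.3, 0.5]
width: 0.525
```

Emit:
play_rows(steps=[[0,0,0,0],[0,0,0,0],[0,0,-0.4,0],[0,0,-0.7,0],[0,0,-0.7,0]], fingers=0.3)

```text
time: 9.35
tool_pos: [0.4478, -0.3821, 0.1125]
tcp_rot: [-179.9, -0.0, 89.2]
contact_force: [0.3, -0.9, 0.2]
width: 0.648
```

```bash
python3 -c "
from h import *
plan([.583,-.274,.2],180)
d=grab('side','side6');crop(d,160,120,360,310,3.8,'pics/s9.png')
W=cloud(d);m=(W[...,2]>.018)&(W[...,2]<.035)&(abs(W[...,0]-.448)<.05)&(abs(W[...,1]+.38)<.1)
P=W[m];print(len(P),P.min(0),P.max(0),P.mean(0))"
```

```text
t 9.35 pos [ 0.4478 -0.3821  0.1125] rot [-179.9   -0.    89.2] q [-40.  25. -11.  54.   0.  50.] F [ 0.3 -0.9  0.2] w 55.1
shift frac (in present tool axes) [ 1.834  2.226 -1.459] twist frac -1.009
867 [ 0.44328317 -0.45312648  0.01800683] [ 0.47241669 -0.30955384  0.02845826] [ 0.45538519 -0.3840574   0.02440228]
```

View pics/s9.png

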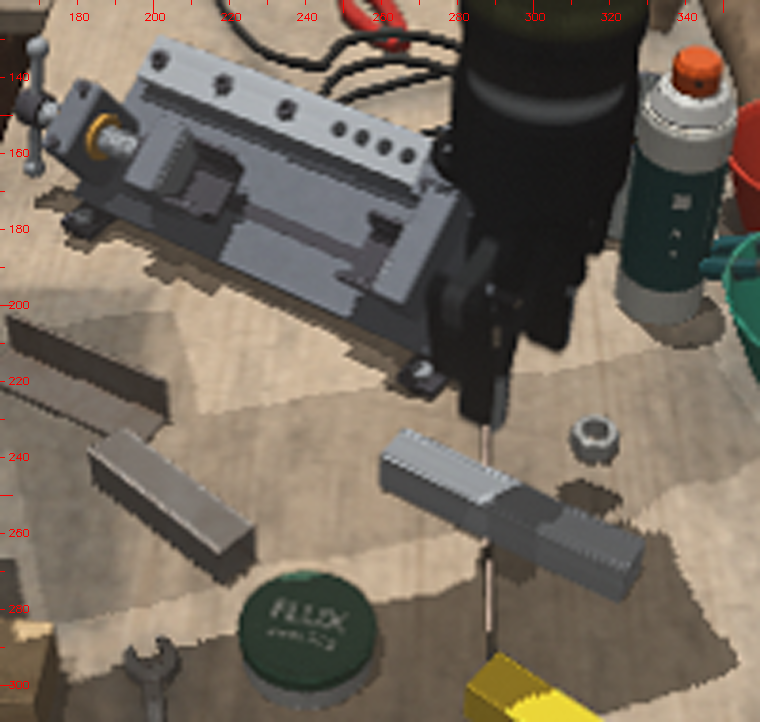

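Emit:
play_rows(steps=[[0,0,-0.6,0],[0.4,0.2,-0.6,0],[0.7,0.5,-0.3,0],[0.7,0.6,0,-0.05],[0.05,0.6,0,-0.1]], fingers=0.25)

```text
time: 10.02
tool_pos: [0.5644, -0.2676, 0.2025]
tcp_rot: [180.0, -0.0, 103.1]
contact_force: [-1.0, -1.3, 0.2]
width: 0.623
```

Emit:
play_rows(steps=[[0,0,0,-0.116],[0,0,0,-0.116],[0,0,0,-0.116],[0,0,0,-0.116],[0,0,0,-0.116]])

```text
time: 10.65
tool_pos: [0.5633, -0.2701, 0.2014]
tcp_rot: [-180.0, -0.0, 155.2]
contact_force: [0.5, -0.7, 0.7]
width: 0.622
```

Emit:
play_rows(steps=[[0,0,0,-0.116],[0,0,0,-0.116],[0,0,0,-0.05]])

```text
time: 11.02
tool_pos: [0.5633, -0.2701, 0.2015]
tcp_rot: [180.0, -0.0, -179.6]
contact_force: [0.8, -0.1, -0.6]
width: 0.627
```

```bash
python3 -c "
from h import *
plan([.583,-.274,.103],179.2)
d=grab('side','side7');crop(d,180,60,340,220,4.5,'pics/s10.png')
d=grab('top','top7');crop(d,150,100,330,260,4.4,'pics/t10.png')"
```

```text
t 11.03 pos [ 0.5633 -0.2701  0.2015] rot [ 180.    -0.  -179.6] q [-26.  26.   4.  68.  -0. -26.] F [ 0.8 -0.1 -0.6] w 53.3
shift frac (in present tool axes) [-0.328 -0.067  1.641] twist frac 0.014
```

View pics/s10.png

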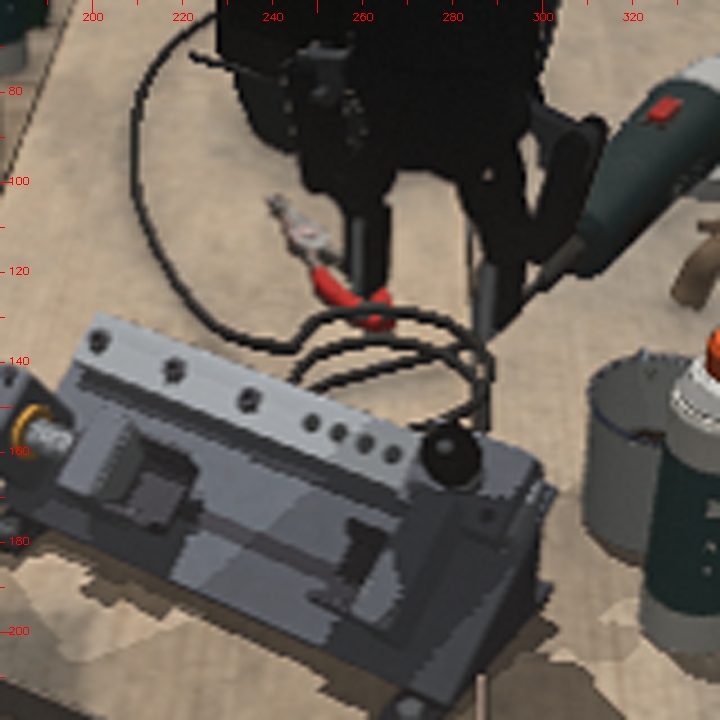

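View pics/t10.png

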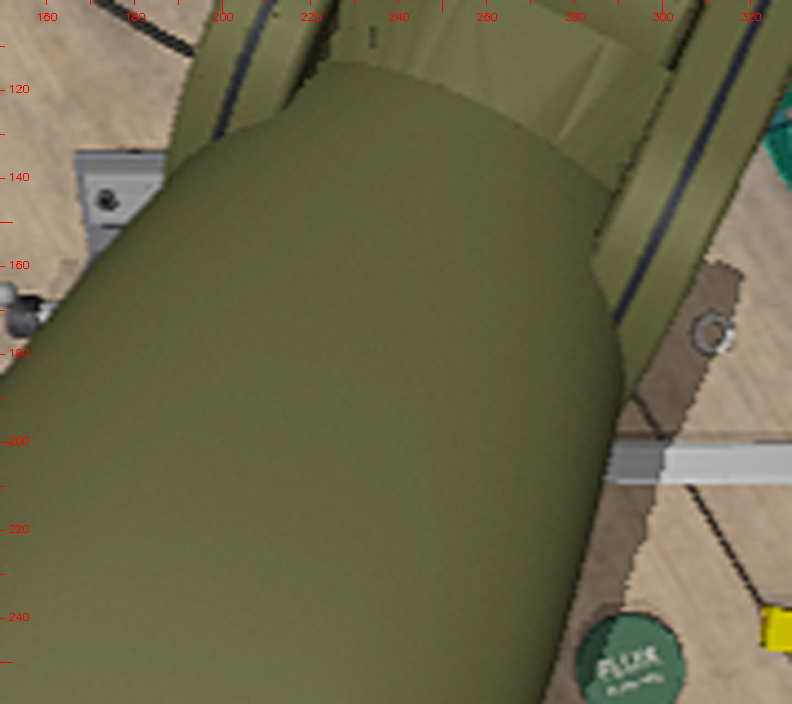

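Emit:
play_rows(steps=[[-0.16,-0.07,0.2,0.014],[-0.17,0,0.5,0],[0,0,0.4,0],[0,0,0.1,0],[0,0,0,0]], fingers=0.2)

```text
time: 11.75
tool_pos: [0.5832, -0.2745, 0.1293]
tcp_rot: [180.0, -0.1, 179.0]
contact_force: [0.2, 0.8, 0.7]
width: 0.605
```

```bash
python3 -c "
from h import *
plan([.583,-.274,.103],179.2)
d=grab('side','side8');crop(d,230,100,330,190,7.5,'pics/s11.png')"
```

```text
t 11.75 pos [ 0.5832 -0.2745  0.1293] rot [ 1.80e+02 -1.00e-01  1.79e+02] q [-25.  30.  -0.  60.   0. -24.] F [0.2 0.8 0.7] w 51.4
shift frac (in present tool axes) [0.003 0.007 0.439] twist frac -0.003
```

View pics/s11.png

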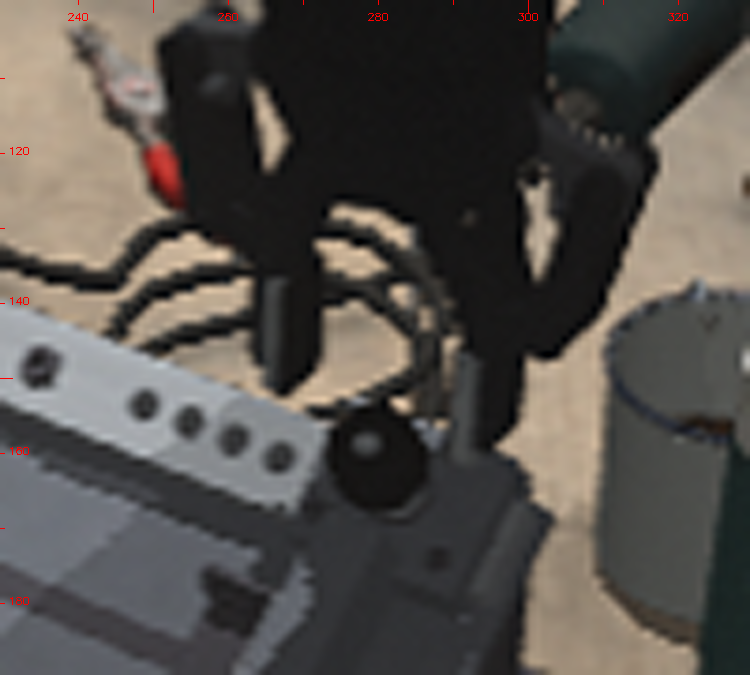

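Emit:
play_rows(steps=[[0,0,0.25,0],[0,0,0.2,0],[0,0,0,0],[0,0,0,0]])

```text
time: 12.3
tool_pos: [0.5832, -0.2745, 0.1029]
tcp_rot: [180.0, -0.0, 179.0]
contact_force: [-0.5, 0.1, 1.1]
width: 0.603
```

Emit:
play_rows(steps=[[0,0,0,0],[0,0,0,0],[0,0,0,0],[0,0,0,0]], fingers=-0.8, grip_force=60)

```text
time: 12.8
tool_pos: [0.5836, -0.2739, 0.1038]
tcp_rot: [180.0, 0.1, 179.0]
contact_force: [-1.6, 3.4, 5.2]
width: 0.3
```

```bash
python3 -c "
from h import *
plan([.583,-.274,.103],179.2)
d=grab('side','side9');crop(d,230,100,330,190,7.5,'pics/s12.png')"
```

```text
t 12.8 pos [ 0.5836 -0.2739  0.1038] rot [1.80e+02 1.00e-01 1.79e+02] q [-25.  31.  -3.  57.   0. -24.] F [-1.6  3.4  5.2] w 25.5
shift frac (in present tool axes) [ 0.009 -0.001  0.013] twist frac -0.002
```

View pics/s12.png

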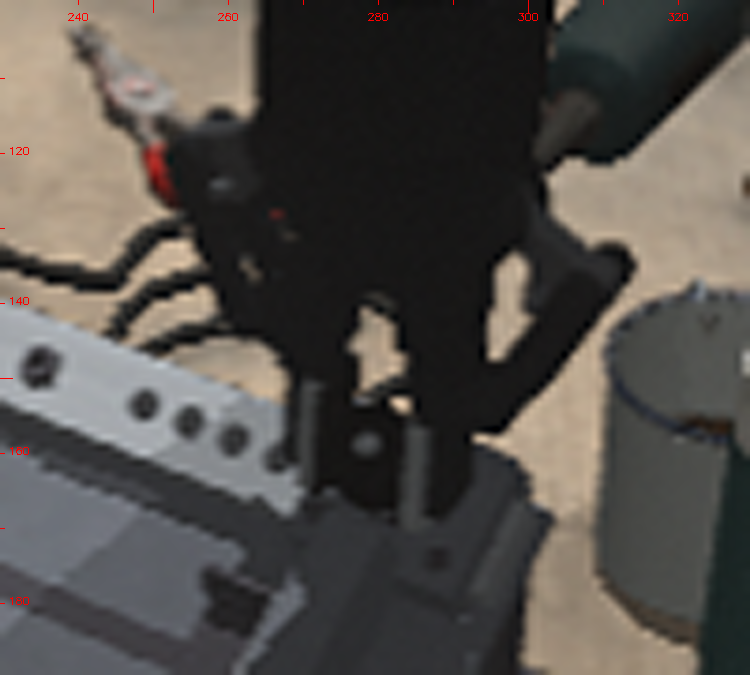

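Emit:
play_rows(steps=[[0.03,0,-0.04,0],[0.03,0,-0.04,0],[0.03,0,-0.04,0],[0,0,0,0],[0,0,0,0]])

```text
time: 13.48
tool_pos: [0.5796, -0.2739, 0.1095]
tcp_rot: [179.9, 0.2, 179.0]
contact_force: [5.7, 2.5, -4.5]
width: 0.299
```

```bash
python3 -c "
from h import *
plan([.583,-.274,.103],179.2)
"
```

```text
t 13.47 pos [ 0.5796 -0.2739  0.1095] rot [179.9   0.2 179. ] q [-25.  30.  -3.  57.   0. -24.] F [ 5.7  2.5 -4.5] w 25.4
shift frac (in present tool axes) [-0.056 -0.001  0.108] twist frac -0.002
```

Emit:
play_rows(steps=[[0.025,0,-0.035,0],[0.02,0,-0.03,0],[0,0,0,0],[0,0,0,0]])

```text
time: 13.98
tool_pos: [0.577, -0.2738, 0.1131]
tcp_rot: [179.9, 0.2, 179.0]
contact_force: [6.0, 2.7, -6.1]
width: 0.298
```

```bash
python3 -c "
from h import *
plan([.583,-.274,.103],179.2)
d=grab('side','side10');crop(d,230,100,330,190,7.5,'pics/s13.png')"
```

```text
t 13.97 pos [ 0.577  -0.2738  0.1131] rot [179.9   0.2 179. ] q [-25.  30.  -3.  57.   0. -24.] F [ 6.   2.7 -6.1] w 25.3
shift frac (in present tool axes) [-0.099 -0.002  0.169] twist frac -0.002
```

View pics/s13.png

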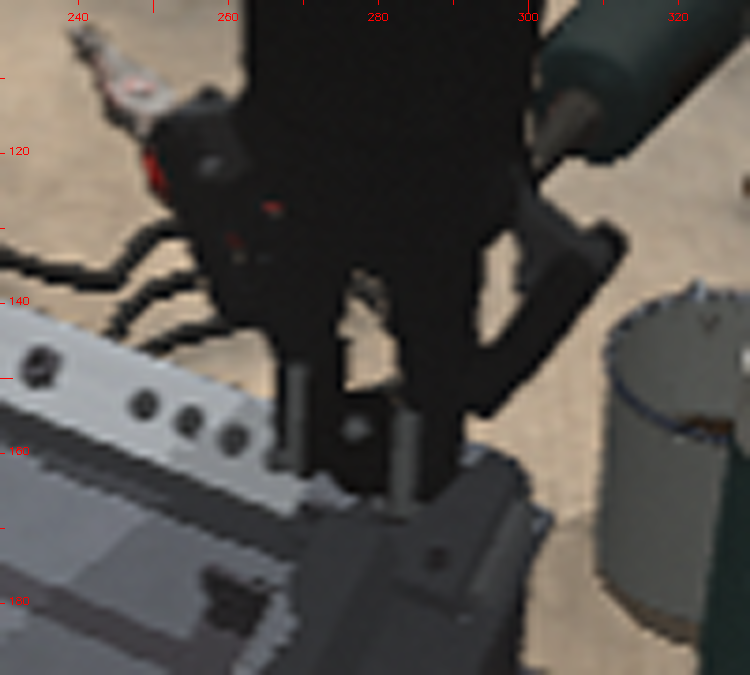

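Emit:
play_rows(steps=[[0,0.1,0,0],[0,0.15,0,0],[0,0.15,0,0],[0,0,0,0]])

```text
time: 14.52
tool_pos: [0.5773, -0.2505, 0.1132]
tcp_rot: [-180.0, 0.2, 179.0]
contact_force: [5.2, 0.4, -5.7]
width: 0.3
```

```bash
python3 -c "
from h import *
plan([.577,-.2259,.1131],179.2)
d=grab('side','side11');crop(d,230,100,330,190,7.5,'pics/s14.png')"
```

```text
t 14.53 pos [ 0.5773 -0.2505  0.1132] rot [-180.     0.2  179. ] q [-23.  29.  -5.  57.   0. -22.] F [ 5.2  0.4 -5.7] w 25.5
shift frac (in present tool axes) [0.013 0.41  0.002] twist frac -0.002
```

View pics/s14.png

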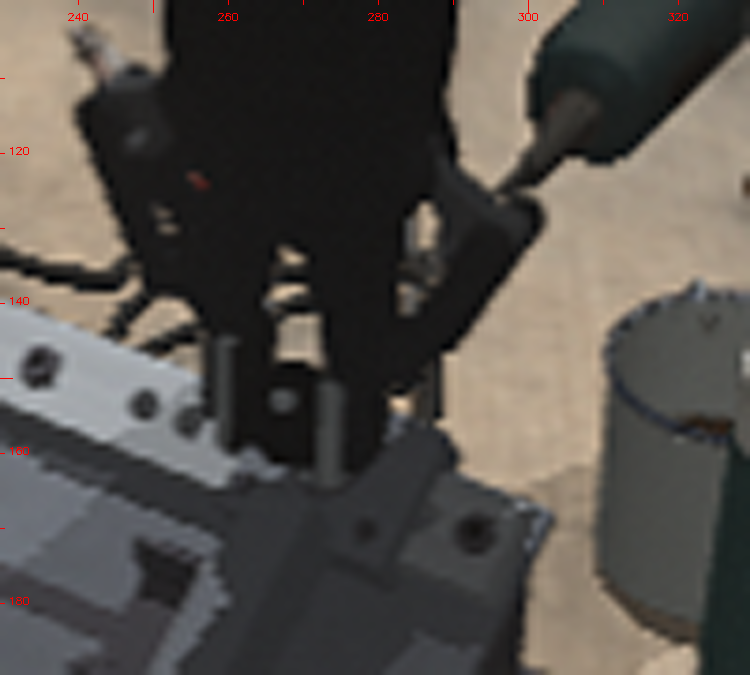

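The stop slides along (hole now exposed at (293,170)). Continue 24.6 mm.

Emit:
play_rows(steps=[[0,0.1,0,0],[0,0.15,0,0],[0,0.1,0,0],[0,0.06,0,0],[0,0,0,0]])

```text
time: 15.2
tool_pos: [0.5777, -0.2266, 0.1132]
tcp_rot: [-179.9, 0.1, 179.0]
contact_force: [6.5, -0.5, -6.6]
width: 0.303
```

```bash
python3 -c "
from h import *
plan([.577,-.2259,.1131],179.2)"
```

```text
t 15.2 pos [ 0.5777 -0.2266  0.1132] rot [-1.799e+02  1.000e-01  1.790e+02] q [-21.  28.  -6.  56.  -0. -20.] F [ 6.5 -0.5 -6.6] w 25.7
shift frac (in present tool axes) [0.012 0.011 0.002] twist frac -0.002
```

Emit:
play_rows(steps=[[-0.04,0.01,0.05,0],[-0.04,0,0.055,0],[-0.03,0,0.05,0],[0,0,0,0],[0,0,0,0]])

```text
time: 15.82
tool_pos: [0.5835, -0.226, 0.1048]
tcp_rot: [-179.9, 0.1, 179.0]
contact_force: [4.5, -2.1, -2.7]
width: 0.3
```

Emit:
play_rows(steps=[[0,0,0,0],[0,0,0,0],[0,0,0,0]], fingers=0.15)

```text
time: 16.2
tool_pos: [0.5819, -0.2251, 0.1047]
tcp_rot: [180.0, -0.1, 179.0]
contact_force: [0.1, 0.2, 0.7]
width: 0.576
```

Emit:
play_rows(steps=[[0,0,-0.3,0],[0,0,-0.6,0],[0,0,-0.6,0],[0,0,0,0]])

```text
time: 16.7
tool_pos: [0.5844, -0.226, 0.1983]
tcp_rot: [-179.9, 0.3, 179.0]
contact_force: [-0.0, -0.2, -0.3]
width: 0.576
```

```bash
python3 -c "
from h import *
plan([.3718,-.2338,.1],100)
d=grab('side','side12');crop(d,200,100,330,210,6,'pics/s15.png')
"
```

```text
t 16.7 pos [ 0.5844 -0.226   0.1983] rot [-179.9    0.3  179. ] q [-21.  25.   3.  67.  -0. -20.] F [-0.  -0.2 -0.3] w 48.9
shift frac (in present tool axes) [ 3.551 -0.188  1.618] twist frac 0.878
```

View pics/s15.png

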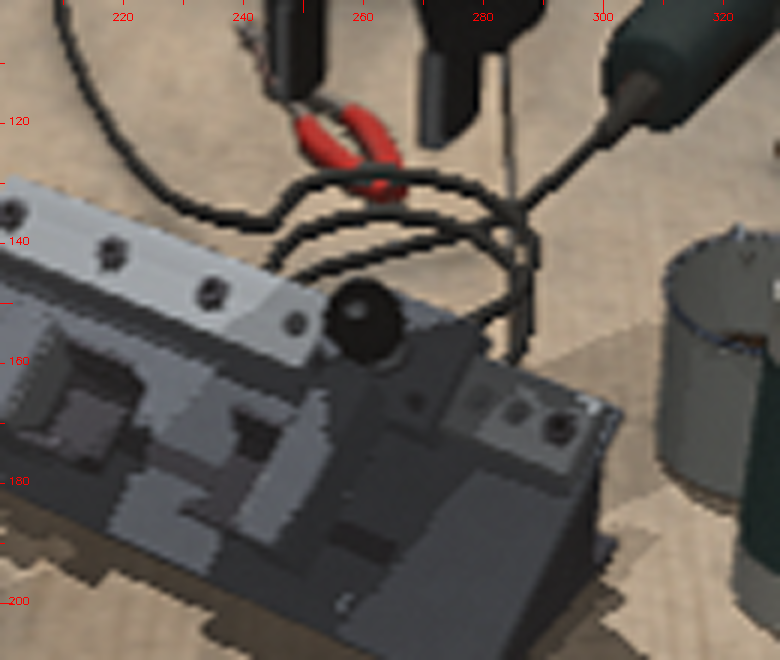

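```bash
python3 -c "
from h import *
d=ld('side12.npz');K=np.array([.583,-.274,.1195]);n=np.array([-.574,0.008,.819]);Y=np.array([.0136,1,0])
b=proj(d,[K])[0]
for tr in(0,.009):
  for s in (.032,.048): print(tr,s,(proj(d,[K+tr*n+s*Y])[0]-b).round(1))
print('obs shift',(np.array([253.7+267.3,145.7+160.3])/2-np.array([273+286.2,153+167.8])/2).round(1))
"
```

```text
0 0.032 [-13.1  -5. ]
0 0.048 [-19.5  -7.5]
0.009 0.032 [-14.3  -6.7]
0.009 0.048 [-20.7  -9.2]
obs shift [-19.1  -7.4]
```

Emit:
play_rows(steps=[[0.5,0,0,0],[0.8,0,0,0],[0.9,0,0,0],[0.8,-0.1,0,0],[0.5,-0.09,0,0.08]], fingers=0.27)

```text
time: 17.38
tool_pos: [0.3688, -0.2318, 0.1932]
tcp_rot: [179.9, -0.2, 171.6]
contact_force: [0.5, -0.0, -0.2]
width: 0.633
```

Emit:
play_rows(steps=[[0,0,0,0.116],[0,0,0,0.116],[0,0,0,0.116],[0,0,0.3,0.116],[0,0,0.3,0.116]])

```text
time: 18.0
tool_pos: [0.3714, -0.2324, 0.1572]
tcp_rot: [-179.9, -0.1, 119.3]
contact_force: [0.8, 0.8, -0.2]
width: 0.635
```

Emit:
play_rows(steps=[[0,0,0.3,0.116],[0,0,0.3,0.116],[0,0,0.2,0.116],[0,0,0,0.095],[0,0,0,0]])

```text
time: 18.62
tool_pos: [0.3712, -0.2322, 0.1095]
tcp_rot: [-179.8, -0.1, 79.8]
contact_force: [0.6, 0.2, 0.4]
width: 0.632
```

```bash
python3 -c "
from h import *
plan([.3718,-.2338,.003],79.7)
d=grab('side','side13');crop(d,150,130,290,310,4,'pics/s16.png')
"
```

```text
t 18.62 pos [ 0.3712 -0.2322  0.1095] rot [-1.798e+02 -1.000e-01  7.980e+01] q [-32.  12. -32.  47.  -0.  68.] F [0.6 0.2 0.4] w 53.7
shift frac (in present tool axes) [-0.026  0.02   1.775] twist frac 0.001
```

View pics/s16.png

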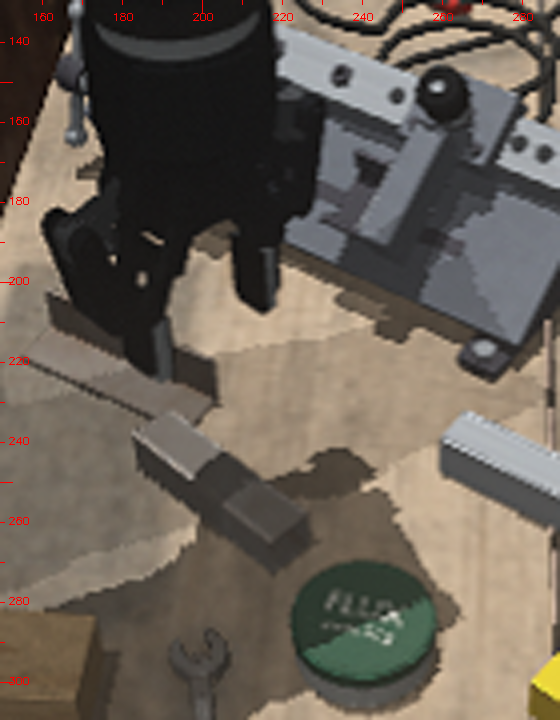

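Emit:
play_rows(steps=[[-0.02,0.02,0.5,0],[0,0,0.6,0],[0,0,0.4,0],[0,0,0.15,0],[0,0,0.1,0]])

```text
time: 19.3
tool_pos: [0.3735, -0.2345, 0.0056]
tcp_rot: [180.0, 0.0, 79.8]
contact_force: [0.7, 0.1, -0.6]
width: 0.632
```

```bash
python3 -c "
from h import *
plan([.3718,-.2338,.004],79.7)
d=grab('side','side14');crop(d,150,130,290,310,4,'pics/s17.png')
"
```

```text
t 19.3 pos [ 0.3735 -0.2345  0.0056] rot [180.    0.   79.8] q [-32.  20. -40.  30.  -0.  68.] F [ 0.7  0.1 -0.6] w 53.7
shift frac (in present tool axes) [ 0.006 -0.03   0.027] twist frac 0.001
```

View pics/s17.png

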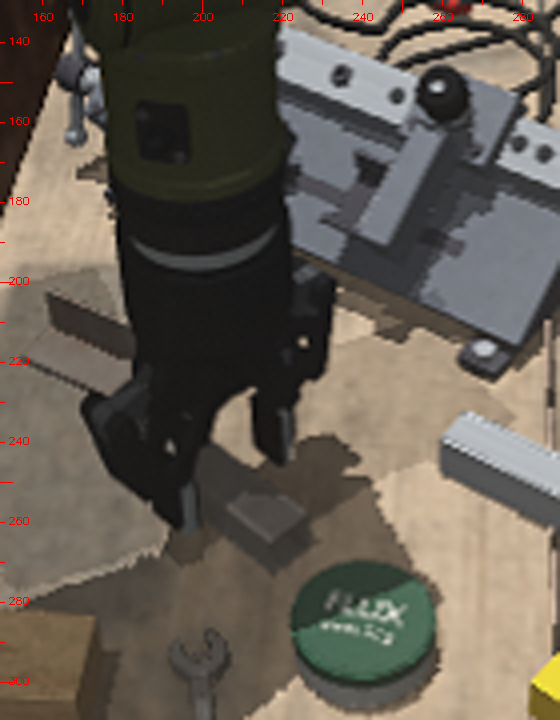

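Emit:
play_rows(steps=[[0,-0.03,0,0],[0,0,0,0],[0,0,0,0],[0,0,0,0],[0,0,0,0]], fingers=-0.9, grip_force=60)

```text
time: 19.98
tool_pos: [0.3719, -0.2344, 0.0066]
tcp_rot: [179.9, 0.0, 79.7]
contact_force: [-1.5, 0.6, 6.4]
width: 0.281
```

Emit:
play_rows(steps=[[0,0,-0.2,0],[0,0,-0.6,0],[0,0,-0.8,0],[0,0,-0.8,0],[0,0,-0.3,0]])

```text
time: 20.6
tool_pos: [0.3733, -0.235, 0.1715]
tcp_rot: [179.7, 0.1, 79.7]
contact_force: [0.8, -0.2, -1.7]
width: 0.279
```

```bash
python3 -c "
from h import *
plan([.5415-.0038,-.162,.15],89.2)
d=grab('side','side15');crop(d,150,60,290,260,3.9,'pics/s18.png')
d=grab('top','top15');crop(d,150,120,330,260,4.4,'pics/t18.png')
"
```

```text
t 20.6 pos [ 0.3733 -0.235   0.1715] rot [1.797e+02 1.000e-01 7.970e+01] q [-32.   9. -25.  56.   0.  68.] F [ 0.8 -0.2 -1.7] w 23.7
shift frac (in present tool axes) [1.687 2.478 0.368] twist frac -0.105
```

View pics/s18.png

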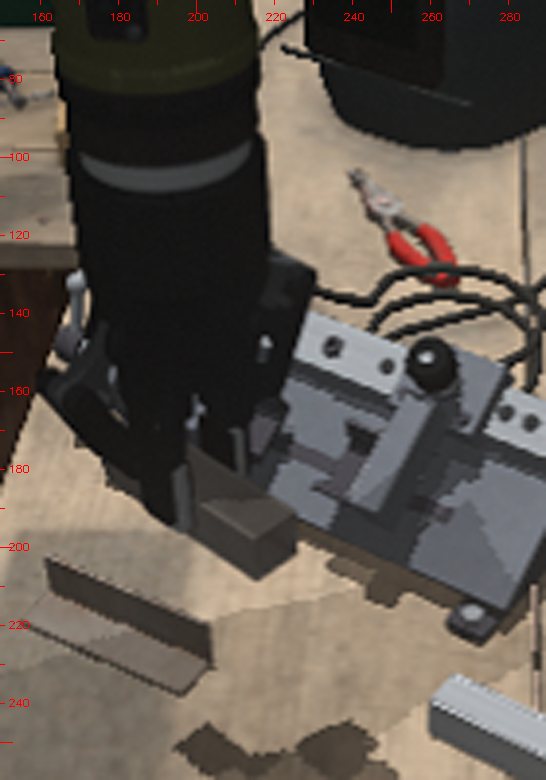

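View pics/t18.png

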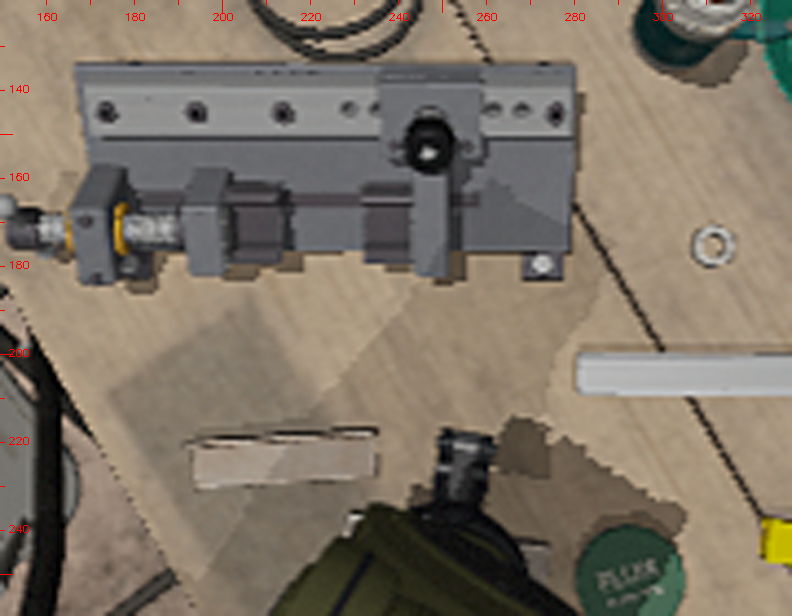

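```bash
python3 -c "
from h import *
d=ld('top15.npz');crop(d,192,150,262,190,11,'pics/t19.png')
K=np.array([.583,-.274,.1195])
print(proj(d,[K,K+[0,.048,0],K+[0,.048,0]+.009*np.array([-.574,0,.819])]))
"
```

```text
[[267.17010813 152.29878601]
 [246.7769202  152.56458751]
 [246.70091365 154.33137958]]
```

View pics/t19.png

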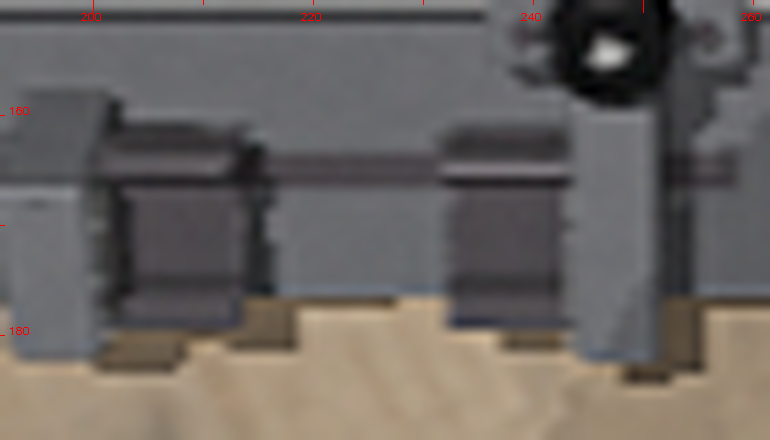

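```bash
python3 -c "
from h import *
a=ld('top0.npz');b=ld('top15.npz')
g=lambda d:cv2.resize(cv2.cvtColor(d['pixels'],cv2.COLOR_RGB2GRAY),None,fx=8,fy=8,interpolation=cv2.INTER_CUBIC)
A=g(a);B=g(b)
for nm,(u0,v0,u1,v1) in dict(knob=(261,145,274,160),stop=(256,138,280,160),jawpart=(262,160,272,182)).items():
    T=A[v0*8:v1*8,u0*8:u1*8]; S=B[(v0-5)*8:(v1+5)*8,(u0-30)*8:(u1-10)*8]
    r=cv2.matchTemplate(S,T,cv2.TM_CCOEFF_NORMED);_,m,_,l=cv2.minMaxLoc(r);print(nm,m,(l[0]/8-30,l[1]/8-5))
K=np.array([.583,-.274,.1195]);n=np.array([-.574,0.008,.819]);Y=np.array([.0136,1,0])
P=K-.02*n
for t in (0,.003,.009): print('knob',t,(proj(a,[K+.01*n+t*n+.048*Y])-proj(a,[K+.01*n])).round(2))
print('stop',(proj(a,[P+.048*Y])-proj(a,[P])).round(2))
C=np.array([.532,-.262,.078]);print('jaw',(proj(a,[C+.048*Y])-proj(a,[C])).round(2))
a=ld('side0.npz');b=ld('side13.npz');A=g(a);B=g(b)
for nm,(u0,v0,u1,v1) in dict(knob=(272,152,287,168),).items():
    T=A[v0*8:v1*8,u0*8:u1*8]; S=B[(v0-15)*8:(v1+5)*8,(u0-30)*8:(u1-10)*8]
    r=cv2.matchTemplate(S,T,cv2.TM_CCOEFF_NORMED);_,m,_,l=cv2.minMaxLoc(r);print(nm,m,(l[0]/8-30,l[1]/8-15))
for t in (0,.003,.009): print('knob side',t,(proj(a,[K+.005*n+t*n+.048*Y])-proj(a,[K+.005*n])).round(2))
"
```

```text
knob 0.9591250419616699 (-20.25, 0.0)
stop 0.9514418840408325 (-20.125, 0.0)
jawpart 0.76316899061203 (-19.25, 0.0)
knob 0 [[-2.061e+01 -1.000e-02]]
knob 0.003 [[-20.64   0.59]]
knob 0.009 [[-20.72   1.79]]
stop [[-1.999e+01 -1.000e-02]]
jaw [[-19.46  -0.  ]]
knob 0.6389979720115662 (-19.25, -7.0)
knob side 0 [[-19.58  -7.52]]
knob side 0.003 [[-20.    -8.09]]
knob side 0.009 [[-20.84  -9.23]]
```

Emit:
play_rows(steps=[[0.4,0.5,0,0],[0.5,0.7,0,0],[0.5,0.7,0,0],[0.28,0.55,0,-0.06],[0,0,0,-0.045]])

```text
time: 21.32
tool_pos: [0.5364, -0.1599, 0.1661]
tcp_rot: [-180.0, -0.0, 89.5]
contact_force: [-0.6, -1.0, 0.0]
width: 0.28
```

Emit:
play_rows(steps=[[0,0,0.2,0],[0,0,0.3,0],[0,0,0,0]])

```text
time: 21.7
tool_pos: [0.5314, -0.1606, 0.1351]
tcp_rot: [-179.7, -0.1, 89.1]
contact_force: [-0.2, 0.2, -1.3]
width: 0.275
```

```bash
python3 -c "
from h import *
plan([.5377,-.1633,.1],89.2)
d=grab('side','side16');crop(d,150,100,290,240,5,'pics/s20.png')
"
```

```text
t 21.7 pos [ 0.5314 -0.1606  0.1351] rot [-1.797e+02 -1.000e-01  8.910e+01] q [-17.  21. -13.  56.  -0.  74.] F [-0.2  0.2 -1.3] w 23.4
shift frac (in present tool axes) [-0.044  0.108  0.584] twist frac -0.001
```

View pics/s20.png

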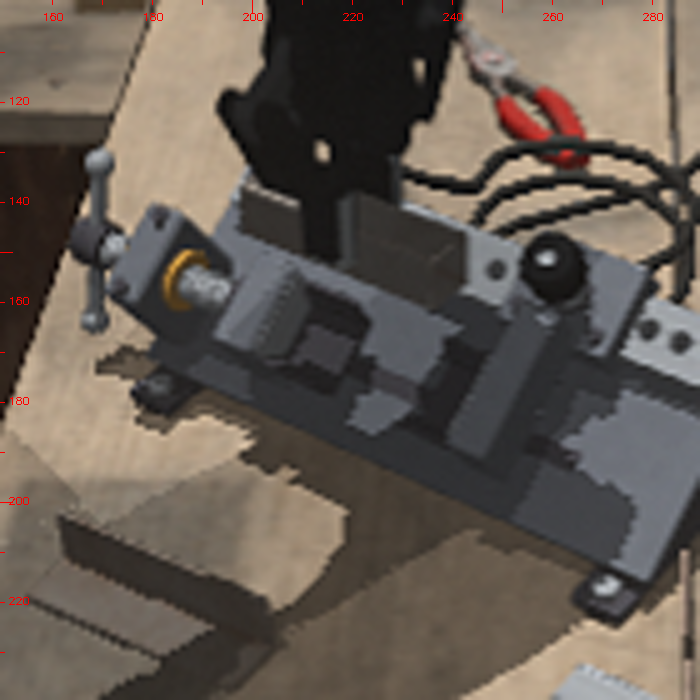

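```bash
python3 -c "
from h import *
d=ld('side16.npz');c=np.array([.5314,-.160,.141]);Y=np.array([.0136,1,0])
for s in(-.05,.05):
  for x in(-.0125,.0125):
    for z in (-.0125,.0125): print(s,x,z,proj(d,[c+s*Y+[x,0,z]]).round(1))
crop(d,190,125,250,170,12,'pics/s21.png')
"
```

```text
-0.05 -0.0125 -0.0125 [[236.5 162.5]]
-0.05 -0.0125 0.0125 [[236.3 152.3]]
-0.05 0.0125 -0.0125 [[243.3 156.4]]
-0.05 0.0125 0.0125 [[243.3 146.4]]
0.05 -0.0125 -0.0125 [[198.  146.8]]
0.05 -0.0125 0.0125 [[197.1 136.9]]
0.05 0.0125 -0.0125 [[205.2 141.3]]
0.05 0.0125 0.0125 [[204.4 131.5]]
```

View pics/s21.png

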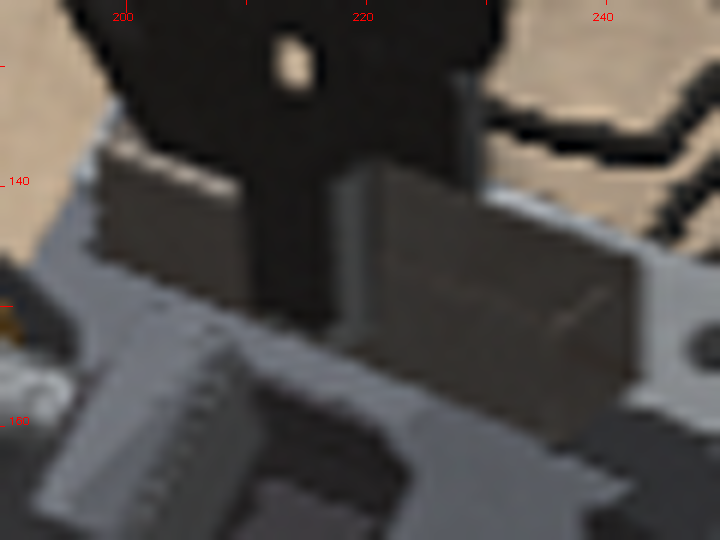

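Emit:
play_rows(steps=[[-0.045,0.1,0.1,0],[0,0,0.3,0],[0,0,0.4,0],[0,0,0.15,0],[0,0,0,0]])

```text
time: 22.38
tool_pos: [0.5401, -0.164, 0.0804]
tcp_rot: [-180.0, -0.0, 89.2]
contact_force: [0.7, 0.4, -1.3]
width: 0.278
```

```bash
python3 -c "
from h import *
plan([.5377,-.1633,.065],89.2)
d=grab('side','side17');crop(d,170,120,280,220,7,'pics/s22.png')
"
```

```text
t 22.38 pos [ 0.5401 -0.164   0.0804] rot [-180.    -0.    89.2] q [-17.  25. -17.  48.  -0.  74.] F [ 0.7  0.4 -1.3] w 23.6
shift frac (in present tool axes) [ 0.01  -0.04   0.257] twist frac -0.0
```

View pics/s22.png

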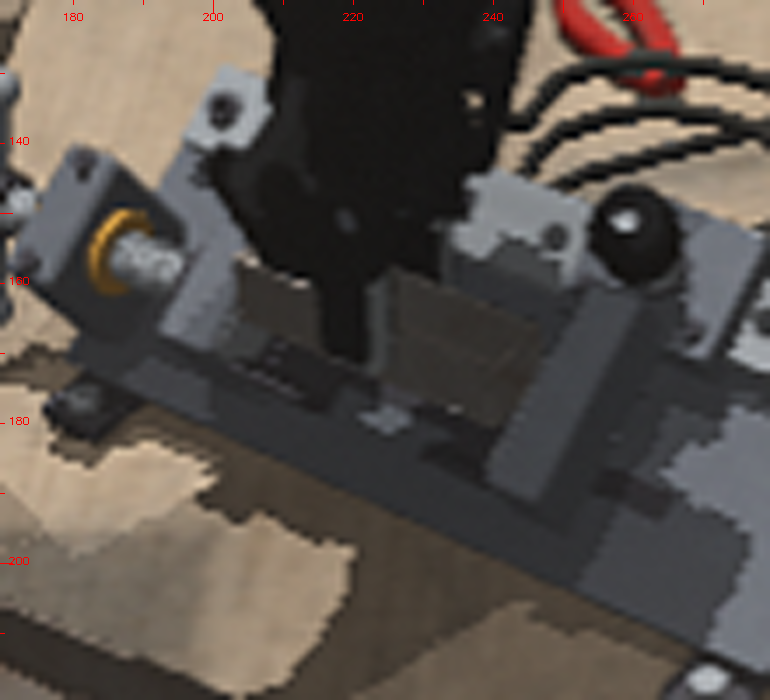

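Emit:
play_rows(steps=[[0,-0.04,0.06,0],[0,0,0.06,0],[0,0,0.04,0],[0,0,0,0]])

```text
time: 22.92
tool_pos: [0.5376, -0.1638, 0.071]
tcp_rot: [-180.0, -0.0, 89.2]
contact_force: [-0.5, 0.6, -1.1]
width: 0.277
```

Emit:
play_rows(steps=[[0,0,0.04,0],[0,0,0,0]])

```text
time: 23.18
tool_pos: [0.5377, -0.1638, 0.0685]
tcp_rot: [-180.0, -0.0, 89.2]
contact_force: [0.2, -0.3, -1.1]
width: 0.278
```

Emit:
play_rows(steps=[[0,0,0.04,0],[0,0,0,0]])

```text
time: 23.42
tool_pos: [0.5376, -0.1638, 0.0661]
tcp_rot: [-180.0, -0.0, 89.2]
contact_force: [-0.1, 0.0, -2.1]
width: 0.28
```

Emit:
play_rows(steps=[[0,0,0.03,0],[0,0,0,0]])

```text
time: 23.68
tool_pos: [0.5377, -0.1638, 0.0643]
tcp_rot: [-180.0, -0.0, 89.2]
contact_force: [0.6, 0.1, -1.5]
width: 0.278
```

Emit:
play_rows(steps=[[0,0,0.03,0],[0,0,0,0]])

```text
time: 23.92
tool_pos: [0.538, -0.1639, 0.0632]
tcp_rot: [180.0, 0.0, 89.2]
contact_force: [-1.2, 1.4, 2.1]
width: 0.277
```

Emit:
play_rows(steps=[[0,0,-0.01,0],[0,0,0,0],[0,0,0,0],[0,0,0,0]], fingers=0.2)

```text
time: 24.42
tool_pos: [0.5378, -0.1639, 0.0632]
tcp_rot: [-180.0, 0.0, 89.2]
contact_force: [-0.1, 0.3, -0.4]
width: 0.601
```

```bash
python3 -c "
from h import *
plan([.5377,-.1633,.15],89.2)
d=grab('side','side18');crop(d,170,120,280,220,7,'pics/s23.png')
"
```

```text
t 24.43 pos [ 0.5378 -0.1639  0.0632] rot [-180.     0.    89.2] q [-17.  25. -19.  46.  -0.  74.] F [-0.1  0.3 -0.4] w 51.1
shift frac (in present tool axes) [ 0.009 -0.002 -1.446] twist frac -0.0
```

View pics/s23.png

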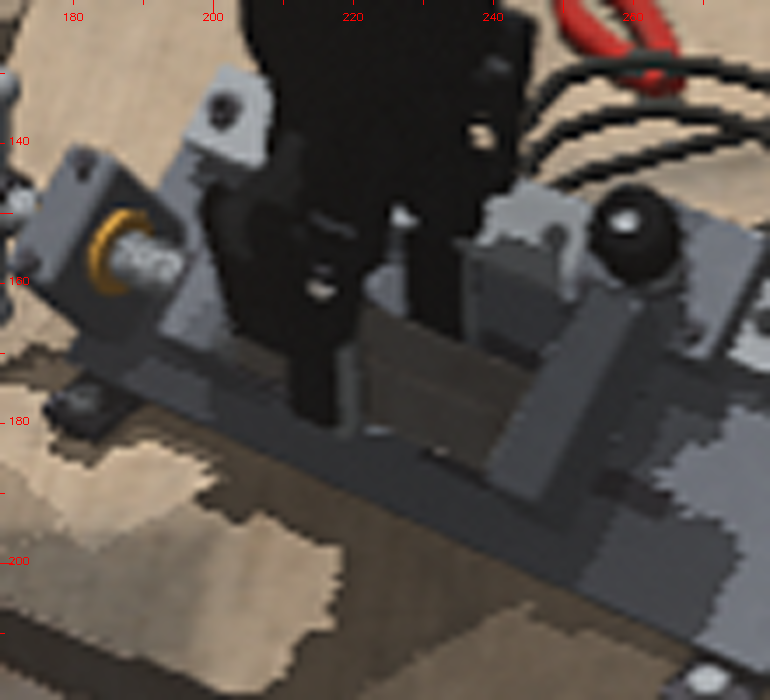

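Emit:
play_rows(steps=[[0,0,-0.4,0],[0,0,-0.8,0],[0,0,-0.9,0],[0,-0.7,0,0],[0,-0.9,0,0]])

```text
time: 25.1
tool_pos: [0.4425, -0.1629, 0.1903]
tcp_rot: [179.8, 0.1, 89.2]
contact_force: [-0.1, -0.6, 0.3]
width: 0.599
```

Emit:
play_rows(steps=[[0.3,-0.7,0,0],[0.5,-0.4,0,0],[0,0,0,0]])

```text
time: 25.48
tool_pos: [0.374, -0.1121, 0.1893]
tcp_rot: [-179.9, -0.0, 89.3]
contact_force: [-0.1, -0.0, -0.0]
width: 0.602
```

```bash
cat > prof.py <<'E'
import sys
from h import *
k=sys.argv[1]
s=grab('side','side'+k);t=grab('top','top'+k)
crop(s,170,120,280,220,7,f'pics/sx{k}.png');crop(t,185,130,275,195,8,f'pics/tx{k}.png')
for nm,d in(('side',s),('top',t)):
  W=cloud(d)
  m=(W[...,1]>-.205)&(W[...,1]<-.12)&(W[...,0]>.505)&(W[...,0]<.565)&(W[...,2]>.055)&(W[...,2]<.1)
  P=W[m]
  P=P[np.argsort(P[:,0])]
  for a in np.arange(.515,.565,.004):
    q=P[(P[:,0]>=a)&(P[:,0]<a+.004)]
    if len(q)>2: print(nm,a.round(3),len(q),q[:,2].mean().round(4), 'y>-.16',q[q[:,1]>-.16][:,2].mean().round(4),'y<',q[q[:,1]<-.165][:,2].mean().round(4))
E
python3 prof.py 20 2>/dev/null; python3 -c "
from h import *
plan([.5377,-.1633,.15],89.2)"
```

```text
side 0.523 164 0.067 y>-.16 0.0649 y< 0.068
side 0.527 175 0.0738 y>-.16 0.0722 y< 0.0768
side 0.531 42 0.082 y>-.16 0.0821 y< 0.0818
side 0.535 37 0.0816 y>-.16 0.0814 y< 0.0817
side 0.539 40 0.0811 y>-.16 0.0811 y< 0.0812
side 0.543 41 0.0798 y>-.16 0.0812 y< 0.0787
side 0.547 44 0.0786 y>-.16 0.0808 y< 0.0767
side 0.551 14 0.0799 y>-.16 0.08 y< 0.0796
side 0.555 22 0.0782 y>-.16 0.0785 y< 0.0781
side 0.559 22 0.0783 y>-.16 0.078 y< 0.0798
top 0.523 35 0.0671 y>-.16 0.0599 y< 0.0697
top 0.527 57 0.0799 y>-.16 0.0782 y< 0.0818
top 0.531 60 0.0814 y>-.16 0.0814 y< 0.0811
top 0.535 60 0.081 y>-.16 0.0812 y< 0.0808
top 0.539 44 0.0808 y>-.16 0.0808 y< 0.0808
top 0.543 68 0.0806 y>-.16 0.0805 y< 0.0807
top 0.547 47 0.0803 y>-.16 0.08 y< 0.0805
top 0.551 21 0.0794 y>-.16 0.0797 y< 0.0781
top 0.555 42 0.0651 y>-.16 0.0632 y< 0.0667
top 0.559 22 0.0787 y>-.16 0.0779 y< 0.0799
top 0.563 15 0.07 y>-.16 0.0699 y< 0.0701
t 25.57 pos [ 0.3771 -0.1137  0.1897] rot [179.9   0.   89.2] q [-17.   3. -29.  58.  -0.  74.] F [ 0.4 -0.2 -0.4] w 51.0
shift frac (in present tool axes) [-0.79   2.688  0.667] twist frac 0.0
```

View pics/sx20.png

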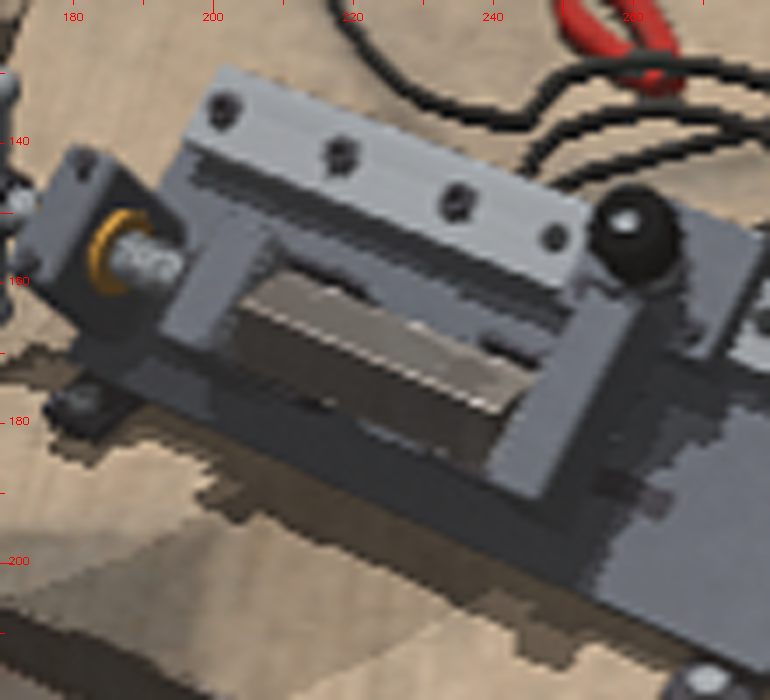

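View pics/tx20.png

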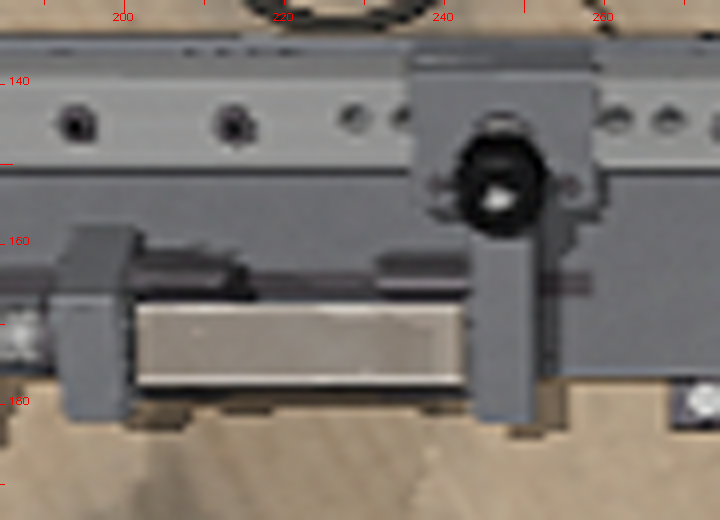

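Emit:
play_rows(steps=[[-0.4,0.6,0,0],[-0.4,0.8,0,0],[0,0.8,0,0],[0,0.15,0.3,0],[0,0,0.3,0]], fingers=-1)

```text
time: 26.2
tool_pos: [0.518, -0.1641, 0.1517]
tcp_rot: [-180.0, 0.0, 89.2]
contact_force: [-0.6, 0.5, -0.7]
width: 0.002
```

```bash
python3 -c "
from h import *
plan([.519,-.163,.1],89.2)"
```

```text
t 26.2 pos [ 0.518  -0.1641  0.1517] rot [-180.     0.    89.2] q [-18.  19. -14.  57.  -0.  73.] F [-0.6  0.5 -0.7] w 0.2
shift frac (in present tool axes) [0.019 0.018 0.862] twist frac -0.0
```

Emit:
play_rows(steps=[[0,0.02,0.4,0],[0,0,0.4,0],[0,0,0,0],[0,0,0,0]])

```text
time: 26.7
tool_pos: [0.5181, -0.1638, 0.1056]
tcp_rot: [180.0, 0.0, 89.2]
contact_force: [0.9, -0.4, -0.6]
width: 0.002
```

```bash
python3 -c "
from h import *
plan([.519,-.163,.09],89.2)
d=grab('side','side21');crop(d,170,110,280,210,7,'pics/s25.png')
"
```

```text
t 26.7 pos [ 0.5181 -0.1638  0.1056] rot [180.    0.   89.2] q [-18.  21. -18.  50.  -0.  73.] F [ 0.9 -0.4 -0.6] w 0.2
shift frac (in present tool axes) [0.014 0.015 0.26 ] twist frac -0.0
```

View pics/s25.png

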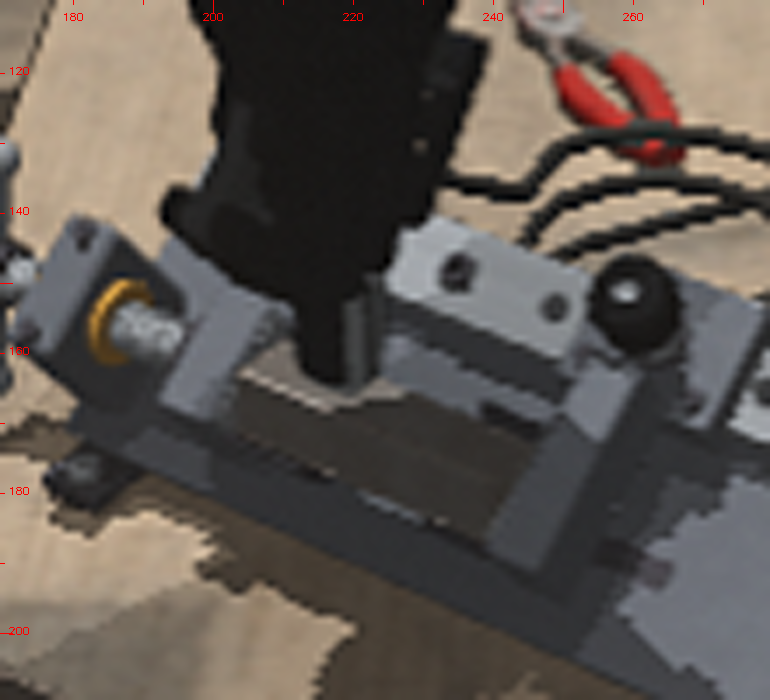

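Emit:
play_rows(steps=[[0,0.08,0.15,0],[0,0,0.15,0],[0,0,0,0]])

```text
time: 27.12
tool_pos: [0.522, -0.1633, 0.0863]
tcp_rot: [-179.9, -0.0, 89.2]
contact_force: [-0.3, 0.7, 0.2]
width: -0.003
```

Emit:
play_rows(steps=[[0,0,0.05,0],[0,0,0.05,0],[0,0,0,0]])

```text
time: 27.5
tool_pos: [0.5229, -0.1637, 0.0816]
tcp_rot: [180.0, 0.0, 89.2]
contact_force: [-0.5, -0.2, 2.4]
width: 0.002
```

Emit:
play_rows(steps=[[0,0,0.03,0],[0,0,0.02,0],[0,0,0,0]])

```text
time: 27.88
tool_pos: [0.5232, -0.1637, 0.081]
tcp_rot: [179.9, 0.0, 89.2]
contact_force: [-4.2, 1.6, 18.2]
width: -0.001
```

Emit:
play_rows(steps=[[0,0.05,0.03,0],[0,0.05,0,0],[0,0.05,0,0]])

```text
time: 28.25
tool_pos: [0.5243, -0.1637, 0.0803]
tcp_rot: [-179.3, 0.1, 89.1]
contact_force: [-26.9, 1.0, 44.4]
width: 0.002
```

Emit:
play_rows(steps=[[0,0.03,0.02,0],[0,0,0,0]])

```text
time: 28.5
tool_pos: [0.5245, -0.1637, 0.0801]
tcp_rot: [-179.2, 0.1, 89.1]
contact_force: [-28.9, 1.5, 52.6]
width: 0.003
```

Emit:
play_rows(steps=[[0,-0.15,-0.1,0],[0,0,-0.5,0],[0,0.4,-0.5,0],[0,0,0,0]])

```text
time: 29.0
tool_pos: [0.5522, -0.1648, 0.1438]
tcp_rot: [179.6, 0.1, 89.2]
contact_force: [-0.4, 0.2, 0.4]
width: 0.002
```

```bash
python3 -c "
from h import *
plan([.5395,-.1635,.0615],89.2)
d=grab('side','side22');crop(d,170,110,280,210,7,'pics/s26.png')
"
```

```text
t 29.0 pos [ 0.5522 -0.1648  0.1438] rot [1.796e+02 1.000e-01 8.920e+01] q [-17.  22. -10.  57.   0.  74.] F [-0.4  0.2  0.4] w 0.2
shift frac (in present tool axes) [ 0.021 -0.222  1.37 ] twist frac 0.0
```

View pics/s26.png

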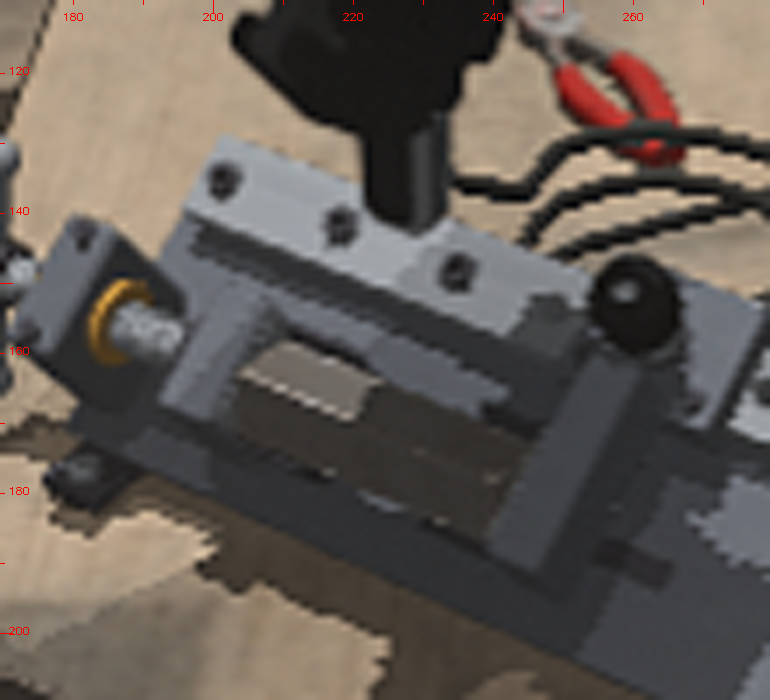

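Emit:
play_rows(steps=[[0.02,-0.12,0,0],[0,-0.1,0.3,0],[0,0,0.5,0],[0,0,0.4,0],[0,0,0.17,0]], fingers=0.2)

```text
time: 29.68
tool_pos: [0.532, -0.1618, 0.0565]
tcp_rot: [-179.7, -0.1, 89.2]
contact_force: [-0.2, -0.5, 0.7]
width: 0.601
```

Emit:
play_rows(steps=[[0,0,0,0],[0,0,0,0],[0,0,0,0],[0,0,0,0]], fingers=-0.9, grip_force=40)

```text
time: 30.18
tool_pos: [0.536, -0.1629, 0.06]
tcp_rot: [179.9, 0.0, 89.2]
contact_force: [0.1, -0.0, 2.8]
width: 0.286
```

Emit:
play_rows(steps=[[0,0,-0.1,0],[0,0,-0.06,0],[0,0,0,0]])

```text
time: 30.55
tool_pos: [0.5354, -0.1626, 0.069]
tcp_rot: [180.0, 0.0, 89.2]
contact_force: [-0.1, -0.2, -1.5]
width: 0.279
```

```bash
python3 -c "
from h import *
plan([.5407,-.1635,.0615],89.2)
d=grab('side','side23');crop(d,170,110,280,210,7,'pics/s27.png')
"
```

```text
t 30.55 pos [ 0.5354 -0.1626  0.069 ] rot [180.    0.   89.2] q [-17.  25. -19.  46.  -0.  74.] F [-0.1 -0.2 -1.5] w 23.7
shift frac (in present tool axes) [-0.013  0.088  0.124] twist frac -0.0
```

View pics/s27.png

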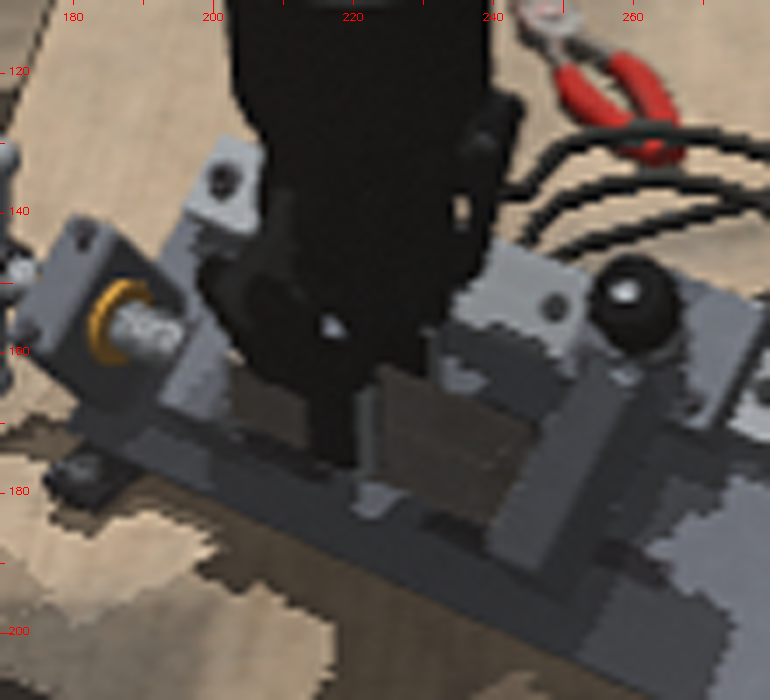

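Emit:
play_rows(steps=[[-0.015,0.09,0,0],[0,0,0.06,0],[0,0,0,0]])

```text
time: 30.98
tool_pos: [0.5404, -0.1634, 0.0645]
tcp_rot: [-179.9, -0.0, 89.2]
contact_force: [-0.9, 0.3, -0.5]
width: 0.285
```

Emit:
play_rows(steps=[[0,0,0.05,0],[0,0,0,0]])

```text
time: 31.22
tool_pos: [0.5404, -0.1635, 0.0617]
tcp_rot: [-180.0, -0.0, 89.2]
contact_force: [-0.0, -0.3, -1.7]
width: 0.285
```

Emit:
play_rows(steps=[[0,0,0.03,0],[0,0,0,0]])

```text
time: 31.48
tool_pos: [0.5408, -0.1636, 0.0603]
tcp_rot: [-180.0, 0.0, 89.2]
contact_force: [0.7, 0.1, -1.0]
width: 0.282
```

Emit:
play_rows(steps=[[0,0,0.03,0],[0,0,0,0]])

```text
time: 31.72
tool_pos: [0.5409, -0.1637, 0.0599]
tcp_rot: [179.9, 0.0, 89.2]
contact_force: [-2.4, 0.6, 7.7]
width: 0.281
```

Emit:
play_rows(steps=[[0,0,0.03,0],[0,0,0,0]])

```text
time: 31.98
tool_pos: [0.541, -0.1637, 0.0597]
tcp_rot: [179.9, 0.0, 89.2]
contact_force: [-5.6, 2.2, 18.0]
width: 0.284
```

Emit:
play_rows(steps=[[0,0.03,-0.05,0],[0,0,0,0]])

```text
time: 32.22
tool_pos: [0.5417, -0.1636, 0.0605]
tcp_rot: [-179.9, 0.0, 89.2]
contact_force: [-4.7, 1.6, 8.8]
width: 0.278
```

Emit:
play_rows(steps=[[0,0.03,-0.01,0],[0,0,0,0]])

```text
time: 32.48
tool_pos: [0.5418, -0.1636, 0.0605]
tcp_rot: [-179.7, 0.0, 89.2]
contact_force: [-7.8, -0.1, 8.6]
width: 0.287
```

Emit:
play_rows(steps=[[0,0,0,0],[0,0,0,0],[0,0,0,0]], fingers=0.2)

```text
time: 32.85
tool_pos: [0.545, -0.1637, 0.0602]
tcp_rot: [180.0, 0.0, 89.2]
contact_force: [0.8, -0.9, 0.2]
width: 0.602
```

```bash
python3 -c "
from h import *
plan([.5377,-.1633,.15],89.2)
d=grab('side','side24');crop(d,170,120,280,220,7,'pics/s28.png')
W=cloud(d)
m=(W[...,1]>-.205)&(W[...,1]<-.178)&(W[...,0]>.515)&(W[...,0]<.565)&(W[...,2]>.06)&(W[...,2]<.09);P=W[m]
for a in np.arange(.515,.565,.003):
  q=P[(P[:,0]>=a)&(P[:,0]<a+.003)]
  if len(q)>1: print(a.round(3),len(q),np.median(q[:,2]).round(4),q[:,2].max().round(4))
"
```

```text
t 32.85 pos [ 0.545  -0.1637  0.0602] rot [180.    0.   89.2] q [-17.  26. -18.  46.   0.  74.] F [ 0.8 -0.9  0.2] w 51.2
shift frac (in present tool axes) [ 0.005 -0.12  -1.497] twist frac -0.0
0.524 23 0.0782 0.0831
0.527 54 0.07 0.083
0.53 16 0.081 0.0825
0.533 12 0.0815 0.0839
0.536 10 0.0818 0.0826
0.539 11 0.0817 0.0833
0.542 12 0.082 0.0834
0.545 11 0.0824 0.0838
0.548 14 0.0826 0.0848
0.551 4 0.0727 0.0822
0.557 14 0.0796 0.0808
0.56 2 0.0792 0.0794
```

View pics/s28.png

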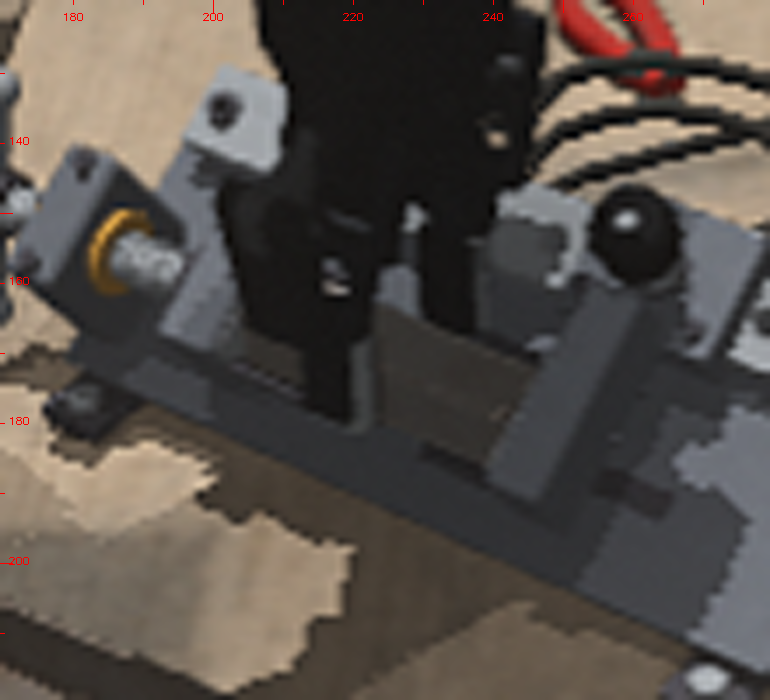

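Emit:
play_rows(steps=[[0,0,-0.4,0],[0,0,-0.5,0],[0,-0.4,0,0],[0,0,0,0],[0,0,0,0]], fingers=0.2)

```text
time: 33.52
tool_pos: [0.521, -0.1633, 0.1141]
tcp_rot: [180.0, -0.0, 89.2]
contact_force: [0.2, -0.1, 0.1]
width: 0.605
```

Emit:
play_rows(steps=[[0,0,0,0],[0,0,0,0]], fingers=-1)

```text
time: 33.78
tool_pos: [0.5208, -0.1633, 0.1139]
tcp_rot: [-180.0, -0.0, 89.2]
contact_force: [0.5, -0.3, -0.3]
width: 0.179
```

```bash
python3 -c "
from h import *
plan([.520,-.1633,.084],89.2)"
```

```text
t 33.77 pos [ 0.5208 -0.1633  0.1139] rot [-180.    -0.    89.2] q [-17.  21. -17.  52.   0.  73.] F [ 0.5 -0.3 -0.3] w 15.2
shift frac (in present tool axes) [-0.001 -0.014  0.499] twist frac -0.0
```

Emit:
play_rows(steps=[[0,-0.02,0.2,0],[0,0,0.2,0],[0,0,0.07,0],[0,0,0.05,0],[0,0,0,0]])

```text
time: 34.4
tool_pos: [0.5191, -0.1633, 0.0829]
tcp_rot: [-180.0, -0.0, 89.2]
contact_force: [-0.4, 0.5, -0.3]
width: -0.0
```

Emit:
play_rows(steps=[[0,0,0.04,0],[0,0,0.03,0],[0,0,0,0]])

```text
time: 34.78
tool_pos: [0.5191, -0.1633, 0.0789]
tcp_rot: [-180.0, -0.0, 89.2]
contact_force: [0.8, -0.1, 0.8]
width: -0.0
```

Emit:
play_rows(steps=[[0,0,0.04,0],[0,0,0.03,0],[0,0,0,0]])

```text
time: 35.15
tool_pos: [0.519, -0.1632, 0.0745]
tcp_rot: [-180.0, -0.0, 89.2]
contact_force: [0.0, 0.5, 0.4]
width: 0.002
```

```bash
python3 -c "
from h import *
plan([.520,-.1633,.084],89.2)
d=grab('side','side25');crop(d,170,120,280,220,7,'pics/s29.png')
"
```

```text
t 35.15 pos [ 0.519  -0.1632  0.0745] rot [-180.    -0.    89.2] q [-17.  23. -21.  46.  -0.  73.] F [0.  0.5 0.4] w 0.2
shift frac (in present tool axes) [-0.001  0.016 -0.159] twist frac -0.0
```

View pics/s29.png

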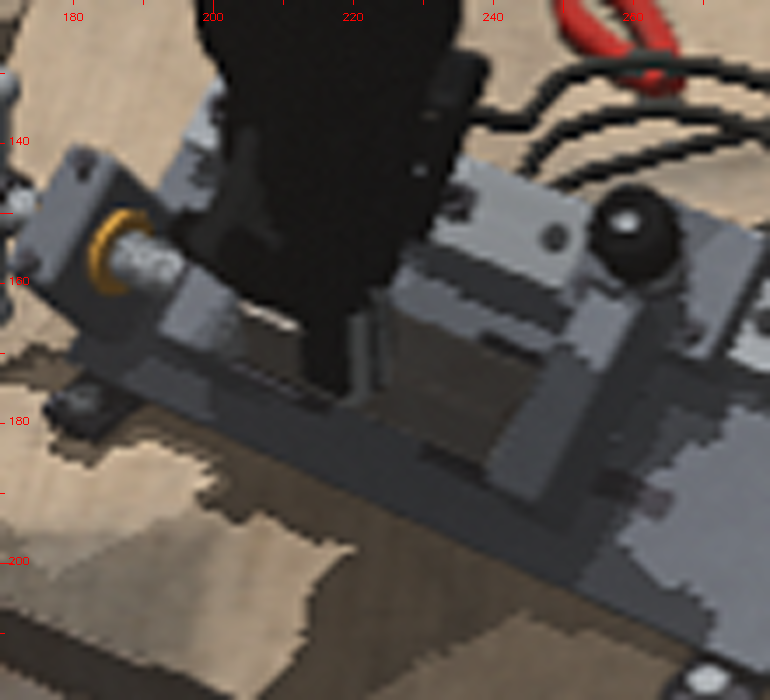

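Emit:
play_rows(steps=[[0,0,-0.22,0],[0,0.08,0,0],[0,0,0,0],[0,0,0.1,0],[0,0,0,0]])

```text
time: 35.83
tool_pos: [0.5231, -0.1631, 0.081]
tcp_rot: [-179.9, -0.0, 89.2]
contact_force: [0.2, 0.6, 0.0]
width: 0.003
```

Emit:
play_rows(steps=[[0,0,0.04,0],[0,0,0.03,0],[0,0,0,0]])

```text
time: 36.2
tool_pos: [0.5238, -0.1633, 0.0797]
tcp_rot: [180.0, 0.0, 89.2]
contact_force: [-4.8, 2.8, 15.3]
width: -0.0
```

Emit:
play_rows(steps=[[0,0,0.03,0],[0,0,0.02,0],[0,0,0,0]])

```text
time: 36.58
tool_pos: [0.524, -0.1634, 0.0793]
tcp_rot: [179.9, 0.0, 89.2]
contact_force: [-10.1, 3.1, 32.8]
width: -0.001
```

Emit:
play_rows(steps=[[0,0,-0.15,0],[0,0,-0.3,0]])

```text
time: 36.83
tool_pos: [0.5233, -0.1631, 0.1015]
tcp_rot: [-179.9, -0.0, 89.2]
contact_force: [-0.1, -0.1, -0.1]
width: 0.0
```

```bash
python3 -c "
from h import *
a=np.radians(35);X=np.array([np.cos(a),0,np.sin(a)]);n=np.array([-np.sin(a),0,np.cos(a)]);C=np.array([.5415,-.17,.0641])
for f in ('top15','side12','side20'):
  W=cloud(ld(f+'.npz')).reshape(-1,3)
  for lo,hi in ((-.21,-.188),(-.137,-.116)):
    P=W[(W[:,1]>lo)&(W[:,1]<hi)&(W[:,0]>.5)&(W[:,0]<.6)&(W[:,2]>.01)]-C
    x=P@X*1e3;z=P@n*1e3
    m=(abs(x)<40)&(z>-40)&(z<30);x,z=x[m],z[m]
    print(f,lo,[(int(k),round(float(np.median(z[(x>=k)&(x<k+2)])),1),int(((x>=k)&(x<k+2)).sum())) for k in range(-30,32,2) if ((x>=k)&(x<k+2)).sum()>2])
"

```

```text
top15 -0.21 [(-20, 2.2, 4), (-18, 3.1, 9), (-16, -0.4, 13), (-14, -7.9, 21), (-12, -6.0, 6), (-10, -12.5, 7), (-8, -13.7, 8), (-6, -13.8, 4), (-4, -11.5, 5), (-2, -12.4, 7), (0, -10.6, 5), (2, -11.7, 7), (4, -12.7, 8), (6, -12.9, 5), (8, -11.2, 6), (10, -11.9, 7), (12, -33.9, 7), (14, -34.3, 4), (16, -33.8, 7), (18, -35.0, 8), (20, -14.1, 14), (22, -7.7, 23), (24, 1.6, 14), (26, -33.5, 8), (28, -33.4, 5)]
top15 -0.137 [(-18, 2.3, 9), (-16, -2.0, 9), (-14, -4.2, 19), (-12, -11.6, 11), (-10, -12.3, 9), (-8, -14.7, 5), (-6, -12.4, 4), (-4, -13.7, 8), (0, -12.1, 7), (2, -14.0, 5), (4, -12.2, 8), (6, -12.4, 4), (8, -12.9, 6), (10, -13.8, 6), (12, -11.9, 5), (14, -34.1, 7), (16, -34.8, 7), (18, -35.5, 4), (20, -34.2, 7), (22, -12.9, 29), (24, -2.9, 16), (26, -15.4, 4), (28, -34.3, 8), (30, -35.7, 6)]
side12 -0.21 [(-30, -33.3, 6), (-28, -34.4, 8), (-26, -33.9, 8), (-24, -33.8, 7), (-22, -33.2, 10), (-20, 1.3, 15), (-18, -16.4, 13), (-16, -1.2, 9), (-12, -11.2, 3), (-10, -11.1, 5), (-8, -12.4, 5), (-6, -13.2, 5), (-4, -11.7, 5), (0, -12.1, 5), (2, -11.9, 5), (4, -11.2, 5), (6, -12.7, 4), (8
[... 896 characters left out ...]
9), (-2, 21.3, 10), (0, 21.0, 8), (2, 18.5, 10), (4, 17.1, 10), (6, 15.9, 9), (8, 14.4, 7), (10, 12.2, 8), (12, 10.6, 9), (14, 8.6, 6), (16, 9.3, 5), (18, 0.4, 5), (20, 2.8, 9), (22, 3.9, 7), (24, 2.6, 3)]
side20 -0.137 [(-30, -35.2, 7), (-28, -33.8, 7), (-26, -35.2, 8), (-24, -36.0, 6), (-22, -37.3, 6), (-20, -33.4, 12), (-18, -16.5, 10), (-16, -0.1, 18), (-14, 4.8, 12), (-12, 8.0, 11), (-10, 9.4, 9), (-8, 13.0, 8), (-6, 15.6, 11), (-4, 18.7, 7), (-2, 19.8, 6), (0, 21.5, 7), (2, 19.5, 6), (4, 18.4, 8), (6, 16.6, 6), (8, 14.6, 8), (10, 13.2, 4), (12, 12.0, 6), (14, 10.1, 5), (16, 8.3, 6), (18, 6.4, 4), (20, -0.3, 4), (22, 1.4, 11), (24, 2.2, 6), (26, -1.0, 3), (28, -34.4, 5), (30, -34.5, 8)]
```

Emit:
play_rows(steps=[[0,0.28,0,0],[0,0,0,0],[0,0,0.3,0],[0,0,0.3,0],[0,0,0.08,0]], fingers=0.2)

```text
time: 37.45
tool_pos: [0.5387, -0.1631, 0.0592]
tcp_rot: [-179.8, -0.1, 89.2]
contact_force: [0.8, 0.0, 0.8]
width: 0.602
```

Emit:
play_rows(steps=[[0,0,0,0],[0,0,0,0],[0,0,0,0],[0,0,0,0]], fingers=-0.9, grip_force=40)

```text
time: 37.95
tool_pos: [0.5406, -0.1636, 0.0614]
tcp_rot: [-180.0, 0.0, 89.2]
contact_force: [-2.0, 0.7, 2.9]
width: 0.291
```

Emit:
play_rows(steps=[[0,0,-0.1,0],[0,0,-0.06,0],[0,0,0,0]])

```text
time: 38.33
tool_pos: [0.5415, -0.1637, 0.071]
tcp_rot: [179.9, 0.0, 89.2]
contact_force: [1.1, 0.2, -1.4]
width: 0.29
```

```bash
python3 -c "
from h import *
plan([.5445,-.1635,.067],89.2)"
```

```text
t 38.33 pos [ 0.5415 -0.1637  0.071 ] rot [179.9   0.   89.2] q [-17.  25. -18.  47.   0.  74.] F [ 1.1  0.2 -1.4] w 24.6
shift frac (in present tool axes) [0.005 0.05  0.067] twist frac -0.0
```

Emit:
play_rows(steps=[[0,0.06,0,0],[0,0,0.06,0],[0,0,0,0]])

```text
time: 38.7
tool_pos: [0.5442, -0.1636, 0.0663]
tcp_rot: [-180.0, -0.0, 89.2]
contact_force: [0.4, -0.0, -1.4]
width: 0.292
```

Emit:
play_rows(steps=[[0,0,0.04,0],[0,0,0,0]])

```text
time: 38.95
tool_pos: [0.5445, -0.1637, 0.0645]
tcp_rot: [180.0, 0.0, 89.2]
contact_force: [-0.5, -1.0, -0.5]
width: 0.288
```

Emit:
play_rows(steps=[[0,0,0.03,0],[0,0,0,0]])

```text
time: 39.2
tool_pos: [0.5446, -0.1637, 0.0641]
tcp_rot: [179.9, 0.0, 89.2]
contact_force: [-3.6, 0.6, 7.9]
width: 0.288
```

Emit:
play_rows(steps=[[0,0,-0.02,0],[0,0,0,0],[0,0,0,0]], fingers=0.2)

```text
time: 39.58
tool_pos: [0.5445, -0.1636, 0.0638]
tcp_rot: [-180.0, -0.0, 89.2]
contact_force: [0.5, -0.0, -0.8]
width: 0.598
```

```bash
cat > pf.py <<'E'
import sys
from h import *
k=sys.argv[1]
plan([.5225,-.1633,.09],89.2)
d=grab('side','side'+k);crop(d,170,120,280,220,7,f'pics/sy{k}.png')
W=cloud(d)
m=(W[...,1]>-.207)&(W[...,1]<-.178)&(W[...,0]>.512)&(W[...,0]<.57)&(W[...,2]>.055)&(W[...,2]<.095);P=W[m]
for a in np.arange(.512,.57,.004):
  q=P[(P[:,0]>=a)&(P[:,0]<a+.004)]
  if len(q)>1: print(a.round(3),len(q),np.median(q[:,2]).round(4),end='; ')
E
python3 pf.py 27
```

```text
t 39.58 pos [ 0.5445 -0.1636  0.0638] rot [-180.    -0.    89.2] q [-17.  26. -18.  46.   0.  74.] F [ 0.5 -0.  -0.8] w 50.8
shift frac (in present tool axes) [ 0.001 -0.366 -0.437] twist frac -0.0
0.52 8 0.0631; 0.524 40 0.0684; 0.528 34 0.0708; 0.532 28 0.0744; 0.536 25 0.0769; 0.54 23 0.0801; 0.544 5 0.08; 0.556 35 0.0768; 0.56 5 0.0771;
```

View pics/sy27.png

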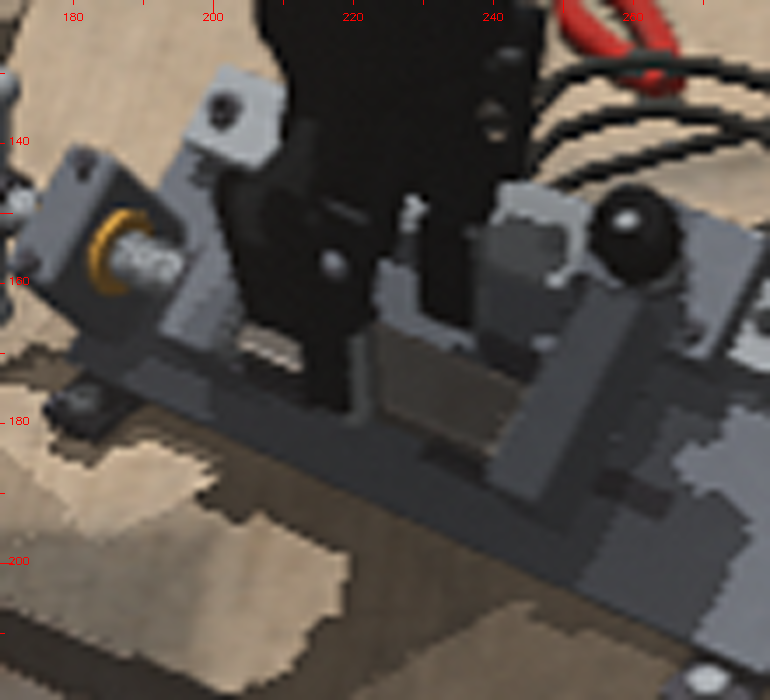

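Emit:
play_rows(steps=[[0,0,-0.2,0],[0,0,-0.6,0],[0,0,-0.9,0],[0,-0.7,-0.4,0],[0,-0.9,0,0]])

```text
time: 40.25
tool_pos: [0.4506, -0.1632, 0.1932]
tcp_rot: [179.6, 0.1, 89.2]
contact_force: [-0.5, -1.6, 0.9]
width: 0.599
```

Emit:
play_rows(steps=[[0.3,-0.8,0,0],[0.5,-0.5,0,0],[0,0,0,0],[0,0,0,0]])

```text
time: 40.75
tool_pos: [0.3723, -0.1136, 0.1908]
tcp_rot: [179.8, 0.1, 89.2]
contact_force: [0.8, -0.2, 1.1]
width: 0.599
```

```bash
cat > fin.py <<'E'
from h import *
s=grab('side','side30');t=grab('top','top30')
crop(s,160,120,300,240,5.4,'pics/s30.png');crop(t,185,130,275,195,8,'pics/t30.png')
a=np.radians(35);X=np.array([np.cos(a),0,np.sin(a)]);n=np.array([-np.sin(a),0,np.cos(a)]);C=np.array([.5415,-.17,.0641])
for nm,ref,d in(('side',ld('side0.npz'),s),('top',ld('top0.npz'),t)):
  for lab,dd in(('long0',ref),('now',d)):
   for lo,hi in((-.205,-.165),(-.165,-.125)):
    W=cloud(dd).reshape(-1,3);W=W[(W[:,1]>lo)&(W[:,1]<hi)]-C
    x=W@X;z=W@n;m=(abs(x)<.009)&(z>0)&(z<.025)
    pf=np.polyfit(x[m],z[m],1);print(nm,lab,(lo,hi),m.sum(),'mean height mm',(z[m].mean()*1e3).round(2),'slope deg',np.degrees(np.arctan(pf[0])).round(1))
E
python3 fin.py
```

```text
side long0 (-0.205, -0.165) 136 mean height mm 12.81 slope deg 0.1
side long0 (-0.165, -0.125) 123 mean height mm 12.34 slope deg 0.9
side now (-0.205, -0.165) 134 mean height mm 13.05 slope deg -1.1
side now (-0.165, -0.125) 128 mean height mm 12.4 slope deg 0.6
top long0 (-0.205, -0.165) 99 mean height mm 12.61 slope deg 0.4
top long0 (-0.165, -0.125) 103 mean height mm 12.34 slope deg -3.0
top now (-0.205, -0.165) 106 mean height mm 12.94 slope deg 1.3
top now (-0.165, -0.125) 105 mean height mm 12.39 slope deg -0.7
```

View pics/s30.png

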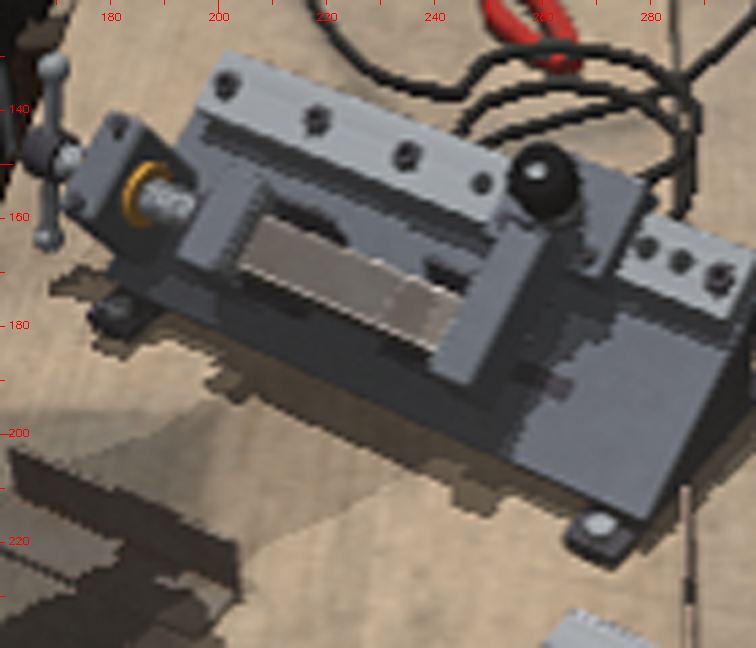

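View pics/t30.png

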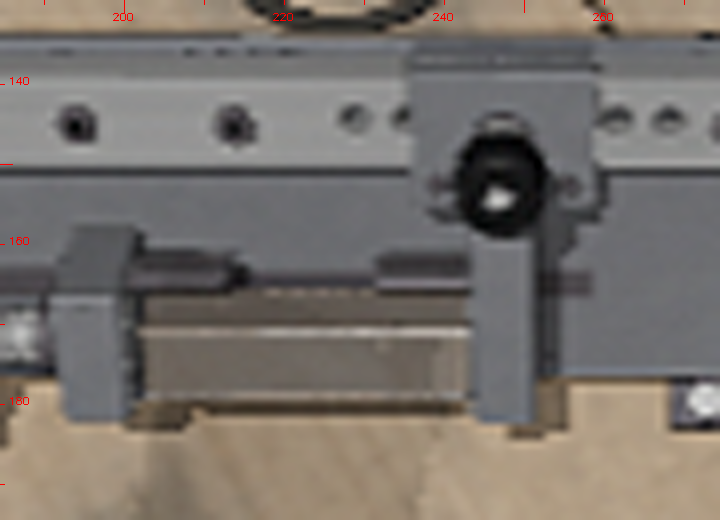

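```bash
python3 -c "
from h import *
a=ld('top0.npz');b=ld('top30.npz')
g=lambda d:cv2.resize(cv2.cvtColor(d['pixels'],cv2.COLOR_RGB2GRAY),None,fx=8,fy=8,interpolation=cv2.INTER_CUBIC)
A=g(a);B=g(b)
for nm,(u0,v0,u1,v1),lo,hi in (('knob',(261,145,274,160),-30,-10),('stop',(256,138,280,160),-30,-10),('jaw',(190,155,204,184),-5,5),('nut',(305,169,319,183),-5,5),('yellow',(322,236,365,254),-5,5)):
    T=A[v0*8:v1*8,u0*8:u1*8]; S=B[(v0-5)*8:(v1+5)*8,(u0+lo)*8:(u1+hi)*8]
    r=cv2.matchTemplate(S,T,cv2.TM_CCOEFF_NORMED);_,m,_,l=cv2.minMaxLoc(r);print(nm,round(m,3),(l[0]/8+lo,l[1]/8-5))
from cell import robot
print(robot.state()['contact_force'],robot.hand_in())
"
```

```text
knob 0.96 (-20.25, 0.0)
stop 0.952 (-20.125, 0.0)
jaw 0.948 (-0.25, 0.0)
nut 0.999 (0.0, 0.0)
yellow 0.999 (0.0, 0.0)
the job is handed in; nothing more can be done
[ 0.24070644 -0.36522042  1.36823631] None
```

The jig is changed over and the job is handed in at about 41 s. The long tube lies flat on the bench near (0.455, -0.383), the stop is at 0.048, and the short tube is down in both seats.

**Last checks**
- **Stop and pin:** The top view puts the stop at 0.048 m (shift of 20.1 px measured, 20.0 px expected). The knob is at its fully-home height. By the pictures, the room between the faces is about 105–107 mm, and the next hole would leave only about 89–91 mm.
- **Short tube:** Its top face is level with the bed slope to within about 1.3 degrees. It sits 12.4–13.0 mm above the axis, as the long tube did (12.3–12.8 mm).
- **Other things:** The nut and yellow bar did not move in the pictures. The screw jaw's match was off by only 0.25 px, within reading error. I did not re-measure the spray can, angle iron and tin.

**What went wrong on the way:** The first two releases left the short tube wedged flat on the seat's lower flare. Pressing its front edge with closed fingers did not free it. The wrist reading reached 53 N vertically, about 60 N in total, through the fingertips rather than the gripper body. I then regripped the tube, shifted it up the slope and let go, and it dropped in cleanly.

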